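# Lock the arbor in the inclined head of the photo stand

## Robot

A 6-joint arm with a two-finger parallel gripper is mounted at the origin on the work surface. World frame = base frame: x ahead of the robot, y to its left, z up, the work surface at z = 0. Lengths are in m, angles in rad, forces in N, time in s.
With the tool pointing down it reaches from about 0.3 to 0.775 m from the base axis. Payload 14.6 kg.
Tool frame: the origin (TCP) lies between the finger pads; the fingertips stand 11 mm ahead of it and the grasp point (between the pads) lies 8 mm behind it; z points along the fingers, y is the direction in which the jaws open and shut (so a half turn about z gives the same grasp; the last joint's range is limited). The gripper opens to 94 mm and grips with 3 to 60 N. Pads are 16 mm wide; open, the fingers measure 119 mm over their backs; the gripper's body (75 mm by 177 mm) begins 78 mm behind the grasp point.
Start: joints at [-1.276, 0.3, 1.521, -0, 1.321, -0.067], TCP at [0.195, -0.514, 0.216] pointing down, gripper open.
Joint ranges: [-3.03, 3.03], [-0.79, 2.21], [0.23, 2.52], [-1.04, 4.18], [0, 3.07], [-2.55, 2.55]. Speed limits (rad/s): [2.22, 2.22, 2.57, 3.14, 3.14, 3.14].

## Interface

Orientations are given as a unit quaternion [x, y, z, w].
In Python, from station import r gives the robot as it stands.
- The arm moves only by the tool arm_command, never from a script. Its argument "plan" is a list of rows, each a list of 5 numbers: the shift along the tool's x, y, z in m, then the turn about the tool's z in rad, then the finger opening in m, from 0 to 0.094. A call has 1 to 12 rows; each row shifts and turns the commanded pose from where the row before left it, along the tool's axes as they then stand; what a row does not reach is not made up. A row lasts 1/8 s, in which the tool goes at most 62.5 mm and 10.7 degrees, less where a joint would pass 70% of its speed; a pose out of reach is approached as far as the arm can. A call is refused whole if a number of a shift passes 0.0625 or a number of a turn 0.188, either way. A call with a gripper value outside its range is refused whole. The fingers move at their own pace and stop on an object; "squeeze" is the grip in N (left out, the last holds). Time passes only in rows, so rows that do not move let the fingers close. It gives the time, the measured TCP pose, the force and the opening at its end, in the units of the state.
- r.get_state(): the state, without advancing time (a new reading comes with each control period).
- r.read_camera(name): name is "scene" or "top" or "wrist"; returns the picture (400x640x3 uint8, red, green, blue); there is no depth.
- r.get_calibration(name): a dict with "camera_matrix" (3x3 intrinsics, pixels), "k1" (the pictures are not rectified: a ray, as slopes to the right and down, at radius r is drawn at 1 + k1 r^2 times it, then the intrinsics apply), "R" (3x3) and "t" (3): a world point X has camera coordinates R X + t. Camera axes: x right, y down, z forward; pixel columns grow to the right and rows downward; lengths in m; the calibration is good to about 2 mm. A picture is of the moment at which its call begins: read the wrist's pose just before it. get_calibration takes no time and is no camera call; for the wrist camera it gives the pose at the moment of the call.
- r.job_done(): hands the job in, once; it reports no verdict.
Trained networks look in the newest picture that a camera, given by its name, has taken for a name from the list of things; names that differ only in an ending like _2 or _b are one class to them, and where a whole thing is asked for, a point or a joint stands for the part that bears it (a point fixed in the world has none). Each returns a list of dicts, best first, with "score" (0 to 1); they miss things now and then, are a little off and sometimes report something else, mostly with a low value. They report only what shows in the picture. A call takes as long as a camera call. They do not tell look-alikes from the thing itself.
- r.find_in(label, camera): "centre" ([x, y, z] in m, in world coordinates, good to about 4 mm: the middle of the surface that is visible of it).
- r.regions_of(label, camera): "pixels" (400x640 bool, what is visible of it).
The state is a dict: "time": time; "joint_positions": joint angles; "joint_vel": joint speeds; "effort": joint torques, N m; "tcp_pos": TCP position; "tcp_rot": TCP orientation; "force": force on the tool from outside, world axes, zero at the start; "ft_torque": the same for the moment, N m; "grip_width": finger opening in m.
Only numpy, scipy, OpenCV 4.12 (cv2) and the standard library are available. Lean on these libraries where they do the work, as an engineer would, in place of code of your own. Each camera call takes 0.05 s, during which the arm holds its last target.

## Task

Take the red specimen arbor from the wooden rack, set its tapered shank fully home in the brass collet of the inclined stand and let go of it. Then tap the arbor's head with the white-nosed tapping bar, at least two separate taps and lifting clear in between, until the brass collet is flush with the black housing; drive it in only with the bar, not by pushing with the gripper. Finally stand the bar back in its grey cup, white nose down, and leave the other arbors and everything else where they are.

Things in the scene. Friction and masses are not known exactly. Their poses are not given: they have to be found in the camera images.
- stand: Inclined head of a macro-photo stand, fixed: dark steel base 120 x 120 x 14 mm, two aluminium cheeks to 108 mm high, black cylindrical housing 60 mm diameter leaning 35 degrees from vertical to the stand's own -x (roughly towards the robot). Origin: centre of the underside; z up. The housing's mouth is centred 124 mm up and 20 mm towards -x from the origin.
- collet_mouth (a point): Centre of the outer face of the brass collet (ring 32 mm across) in the housing's mouth; moves with it. Its z axis is the socket axis, pointing out: 35 degrees from vertical, leaning to the stand's -x. Below lies the taper hole, 18 mm diameter at the face narrowing to 9 mm at 36 mm depth. The face starts 6 to 8 mm proud of the housing.
- collet (a joint): How far the brass collet has been driven into the housing, m. It starts at 0 to 0.002 (standing 8 to 6 mm proud) and stops at 0.008 (flush, locked). Held by stiff friction: it moves only under more than about 9 N along the socket axis, more for fast blows (about 300 N per m/s extra), and stays where it is left.
- arbor_red: Arbor to fit, loose, upright in a rack hole, 90 g. Steel flange 28 mm diameter, 5 mm thick; above it a red cylindrical grip 20 mm diameter, its flat head 50 mm up; below it a tapered shank 32 mm long, 16.4 mm diameter at the flange, 9 at the tip. Origin: centre of the flange's underside, which rests on the rack's top (45 mm up) or, home, on the collet's face; z from shank to head.
- arbor_red_head (a point): Centre of the red arbor's flat head (small steel disc), 50 mm above its origin: where the bar strikes.
- arbor_blue: Same arbor with a blue grip, in the rack; leave it there.
- arbor_yellow: Same arbor with a yellow grip, in the rack; leave it there.
- rack: Wooden block 60 x 160 x 45 mm fixed to the bench, with three 19 mm holes 38 mm deep in a row along its y axis, 52 mm apart, holding the red, blue and yellow arbors in any order. Origin: centre of the underside; z up.
- bar: Tapping bar, loose, standing in the grey cup: brass cylinder 24 mm diameter, 105 mm long overall, its lowest 18 mm a white nylon nose 23 mm diameter. 0.15 to 0.29 kg. Origin: centre of the nose's end face; z along the bar from nose to brass end.
- cup: Grey metal cup for the bar, fixed to the bench: 48 mm outside diameter, 40 mm high on a 72 mm foot, bore 30 mm diameter, its floor 5 mm above the bench. Origin: centre of the underside; z up.
- slide_box: Bystander: blue closed box 70 x 100 x 30 mm, between the robot and the stand. Origin at the centre of its underside.
- loupe: Bystander: black loupe 38 mm across, 34 mm high. Origin at the centre of its underside.
- vial: Bystander: glass jar 40 mm across, 55 mm high, with white cap. Origin at the centre of its underside.
- sieve: Bystander: small steel test sieve 84 mm across, 40 mm high. Origin at the centre of its underside.
- weight: Bystander: brass balance weight 36 mm across, 48 mm high. Origin at the centre of its underside.
- driver: Bystander: screwdriver 150 mm long lying on the bench. Origin on its axis, below its middle.
Not all that is in view belongs to the job. What is shaped like the arbor_red but green or purple is not meant.

How it is judged:
On the way, in this order (a step that is already met when the one before it is completed fails the run):
1. the red arbor stands fully home in the collet, let go, the collet not yet driven in (less than 4 mm) (distance between arbor_red and collet_mouth below 0.004 m and angle between the z axis of arbor_red and the z axis of collet_mouth, either way round below 0.08 rad and contact force between each of the arm, the fingers and arbor_red below 0.1 N and value of joint collet below 0.004 m), for 0.2 s.
2. the bar taps the arbor (more than 2 N) (contact force between bar and arbor_red above 2 N).
3. the bar is lifted clear of the arbor's head (8 mm or more) (distance between bar and arbor_red_head above 0.008 m), for 0.05 s.
4. a further tap with the bar brings the collet flush, or finds it flush (driven at least 7 mm) (contact force between bar and arbor_red above 2 N and value of joint collet above 0.007 m).
At the end, for the whole second after the job is handed in: Red arbor home on the collet's face (within 4 mm, axes within 0.08 rad), collet driven in at least 7 of its 8 mm, bar released and at rest on the cup's floor, nose down (within 8 mm of the cup's centre, nose at most 12 mm above the bench, leaning at most 0.3 rad) (distance between arbor_red and collet_mouth below 0.004 m and angle between the z axis of arbor_red and the z axis of collet_mouth, either way round below 0.08 rad and value of joint collet above 0.007 m and horizontal distance between bar and cup below 0.008 m and height (world z) of bar below 0.012 m and z of bar in the frame of cup above 0 m and angle between bar's own z axis and vertical below 0.3 rad and linear speed of each of bar, arbor_red below 0.02 m/s); the robot touches nothing.
It fails at once if the collet is driven in (4 mm or more) while the gripper touches the red arbor (value of joint collet above 0.004 m and contact force between any of the fingers, the arm and arbor_red above 1 N).
It fails at once if another arbor is moved by more than 20 mm (distance of any of arbor_blue, arbor_yellow from where it was at the start of the episode above 0.02 m).
It fails at once if a bystander is moved by more than 30 mm (distance of any of slide_box, loupe, vial, sieve, weight, driver from where it was at the start of the episode above 0.03 m).
It also fails if it takes over 72 s, if anything falls off the work surface, if the arm or the gripper's body presses on something with over 40 N, if the wrist force passes 120 N, or if a joint passes its speed limit or range.

## Working session

There is one attempt and no reset: what is moved stays moved. The work goes in short steps, Python scripts to look and compute and a tool call to move; the robot and the scene stay as the last step left them, time stands still between calls to the robot, and variables do not carry over. Pictures are saved under pics/ and viewed, and the job is handed in when it is done.

Besides the shell and the picture viewer there is one more tool, called after "Emit:" as name([rows], argument=value, ...), one row to a line, values as JSON. arm_command: Moves the arm, as the interface text tells. Its arguments: {"type":"object","properties":{"plan":{"type":"array","items":{"type":"array","items":{"type":"number"}}},"squeeze":{"type":"number"}},"required":["plan"]}

```bash
ls; mkdir -p pics; python3 - <<'E'
from station import r
import cv2,numpy as np
s=r.get_state(); print(s)
for c in ["scene","top","wrist"]:
    im=r.read_camera(c); cv2.imwrite(f"pics/{c}0.png",im[:,:,::-1])
    k=r.get_calibration(c); print(c,{a:np.round(b,4).tolist() for a,b in k.items()})
print(r.get_state()['time'])
E
```

```text
pics
{'time': 0.0, 'joint_positions': array([-1.27561196e+00,  3.00478382e-01,  1.52158280e+00,  3.71946771e-05,
        1.32065828e+00, -6.66083622e-02]), 'joint_vel': array([ 1.68546010e-04,  1.38861178e-03,  1.00870380e-04,  9.13282840e-04,
       -4.28691379e-05,  2.65229025e-03]), 'effort': array([-2.76929022e-03, -5.31802976e+01, -3.52739382e+01,  7.07623176e-02,
        2.43918254e-02, -8.99471388e-05]), 'tcp_pos': array([ 0.19460513, -0.51416453,  0.21588159]), 'tcp_rot': array([ 9.83683495e-01,  1.79906818e-01, -4.63516452e-05, -5.61781607e-04]), 'force': array([ 0.62988854, -0.59017675,  1.08088133]), 'ft_torque': array([-0.01753886, -0.02285408, -0.0088428 ]), 'grip_width': 0.09362829300282481}
scene {'camera_matrix': [[384.5788, 0.0, 314.4809], [0.0, 384.5788, 198.2581], [0.0, 0.0, 1.0]], 'k1': -0.0107, 'R': [[0.084, 0.9963, 0.0198], [0.5063, -0.0255, -0.862], [-0.8582, 0.0825, -0.5066]], 't': [-0.1066, -0.1626, 1.4529]}
top {'camera_matrix': [[448.9969, 0.0, 319.1857], [0.0, 448.9969, 195.8503], [0.0, 0.0, 1.0]], 'k1': 0.0022, 'R': [[0.0286, -0.9996, -0.0088], [-0.9852, -0.0267, -0.1691], [0.1688, 0.0135, -0.9856]], 't': [0.0571, 0.534, 1.452]}
wrist {'camera_matrix': [[311.605, 0.0, 319.3929], [0.0, 311.605, 197.0585], [0.0, 0.0, 1.0]], 'k1': -0.0569, 'R': [[0.3539, -0.9353, -0.0013], [-0.9082, -0.344, 0.2386], [-0.2236, -0.0832, -0.9711]], 't': [-0.549, -0.0248, 0.3902]}
0.15
```

View pics/scene0.png

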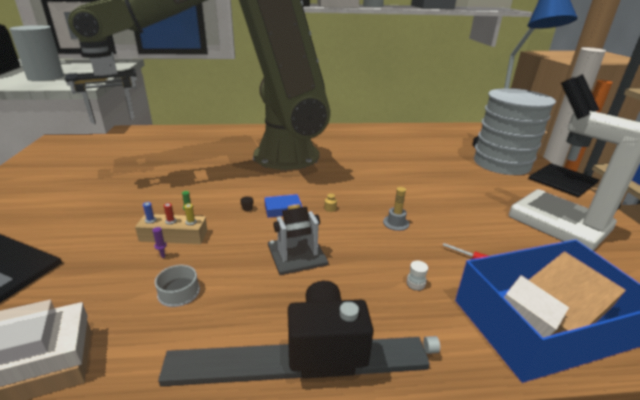

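View pics/top0.png

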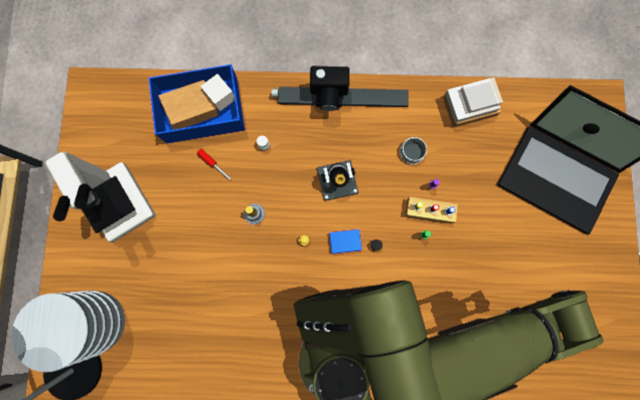

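View pics/wrist0.png

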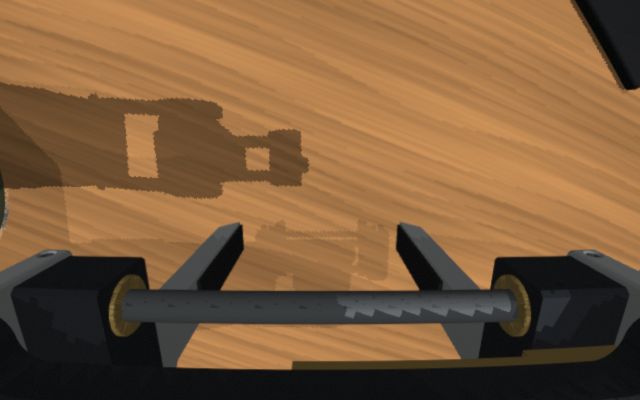

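```bash
cat > h.py <<'E'
from station import r
import cv2,numpy as np
from scipy.spatial.transform import Rotation as Rn
def ray(cal,uv):
    K=np.array(cal['camera_matrix']);k1=float(cal['k1'])
    uv=np.atleast_2d(np.asarray(uv,float))
    d=np.array([k1,0,0,0,0.])
    p=cv2.undistortPoints(uv.reshape(-1,1,2),K,d).reshape(-1,2)
    R=np.array(cal['R']);t=np.array(cal['t'])
    D=np.c_[p,np.ones(len(p))]@R
    return -R.T@t,D/np.linalg.norm(D,axis=1,keepdims=True)
def proj(cal,X):
    K=np.array(cal['camera_matrix']);R=np.array(cal['R']);t=np.array(cal['t'])
    X=np.atleast_2d(X)
    return cv2.projectPoints(X.astype(float).reshape(-1,1,3),cv2.Rodrigues(R)[0],t,K,np.array([float(cal['k1']),0,0,0,0.]))[0].reshape(-1,2)
def atz(cal,uv,z):
    c,D=ray(cal,uv); s=(z-c[2])/D[:,2]; return c+s[:,None]*D
def tri(obs):
    A=np.zeros((3,3));b=np.zeros(3)
    for cal,uv in obs:
        c,D=ray(cal,uv);P=np.eye(3)-np.outer(D[0],D[0]);A+=P;b+=P@c
    return np.linalg.solve(A,b)
def save(im,name,box=None,scale=1):
    if box: im=im[box[1]:box[3],box[0]:box[2]]
    im=cv2.resize(im,None,fx=scale,fy=scale,interpolation=cv2.INTER_CUBIC)
    cv2.imwrite(f"pics/{name}.png",np.ascontiguousarray(im[:,:,::-1]))
def st():
    s=r.get_state();R=Rn.from_quat(s['tcp_rot']).as_matrix()
    print('t',round(s['time'],2),'tcp',np.round(s['tcp_pos'],4),'x',np.round(R[:,0],3),'y',np.round(R[:,1],3),'F',np.round(s['force'],1),'w',round(s['grip_width'],4))
    return s,R
E
python3 - <<'E'
from h import *
ims={}
for c in ["top","scene"]:
    ims[c]=r.read_camera(c)
    for n in ["stand","collet_mouth","arbor_red","rack","bar","cup"]:
        for o in r.find_in(n,c)[:4]: print(c,n,np.round(o['centre'],4),round(o['score'],2), np.round(proj(r.get_calibration(c),o['centre'])[0]))
save(ims['top'],'topL',(300,140,480,260),4)
save(ims['scene'],'sceneL',(120,170,340,290),3.5)
save(ims['top'],'topC',(220,180,320,260),6)
print(r.get_state()['time'])
E
```

```text
top stand [0.5854 0.0118 0.0161] 0.93 [337. 182.]
top stand [ 0.4936 -0.3484  0.0796] 0.16 [449. 209.]
top arbor_red [ 0.5883 -0.3046  0.067 ] 0.61 [434. 181.]
top rack [ 0.4907 -0.2946  0.0467] 0.57 [430. 211.]
top rack [ 0.3843 -0.0182  0.0286] 0.28 [345. 241.]
top cup [0.4698 0.2824 0.0017] 0.5 [257. 214.]
scene stand [0.6185 0.0143 0.0224] 0.85 [298. 253.]
scene arbor_red [ 0.5924 -0.3068  0.0484] 0.75 [159. 243.]
scene arbor_red [ 0.4252 -0.2784  0.0658] 0.67 [185. 199.]
scene arbor_red [ 0.507  -0.2975  0.0702] 0.61 [171. 215.]
scene arbor_red [ 0.3908 -0.1171  0.0255] 0.41 [248. 204.]
scene rack [ 0.5261 -0.2908  0.0385] 0.81 [174. 230.]
scene bar [0.4832 0.2914 0.08  ] 0.47 [399. 200.]
0.85
```

View pics/topL.png

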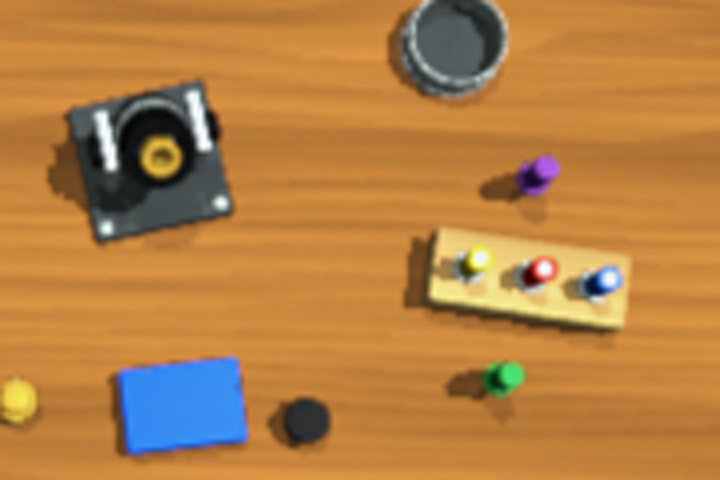

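View pics/sceneL.png

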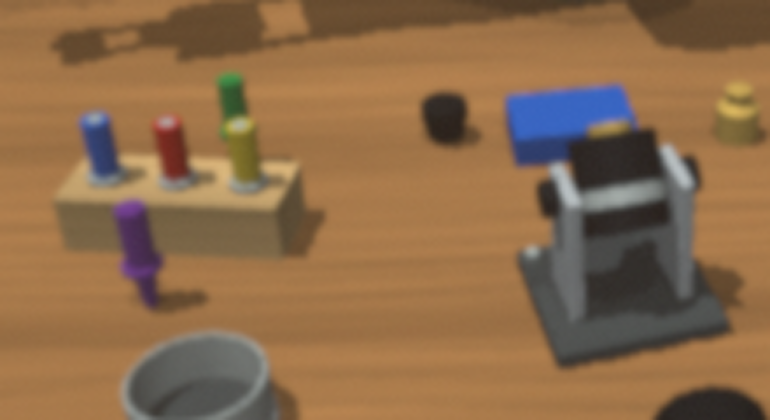

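View pics/topC.png

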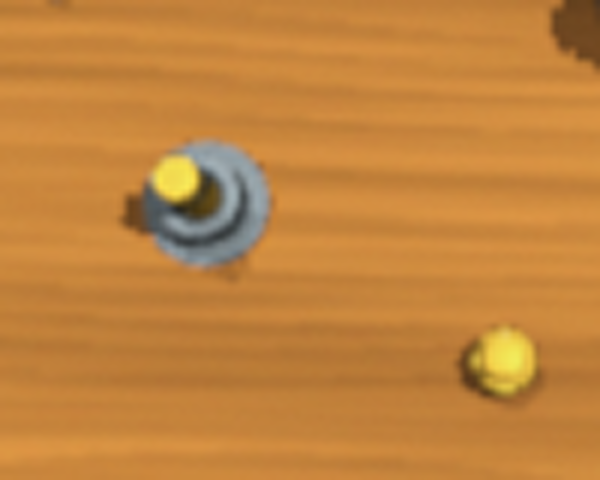

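```bash
python3 - <<'E'
from h import *
T=r.get_calibration('top');S=r.get_calibration('scene')
hd=atz(T,[[435.8,207.5],[451.8,210],[420,205]],0.095);print('heads r,b,y',hd)
print('red tri',tri([(T,[435.8,207.5]),(S,[168,204.9])]))
c=atz(T,[[317.2,168.2],[350.8,160.8],[358,193],[325,200]],0.014);print(c,c.mean(0))
m=c.mean(0)
ex=(c[0]+c[1]-c[2]-c[3]);print('yaw of stand x',np.degrees(np.arctan2(ex[1],ex[0])))
ey=(c[0]+c[3]-c[1]-c[2]);print('yaw via y',np.degrees(np.arctan2(-ey[0],ey[1])))
print('bar top',atz(T,[[249.3,209.7]],0.110))
print('collet',atz(T,[[340.2,178.8]],0.130))
print('cup foot', atz(T,[[220+207/6,180+203/6]],0.004))
E
```

```text
heads r,b,y [[ 0.49602101 -0.30308224  0.095     ]
 [ 0.48933481 -0.35397777  0.095     ]
 [ 0.50274233 -0.25269118  0.095     ]]
red tri [ 0.49624071 -0.30303697  0.09275259]
[[ 0.63400244  0.08202065  0.014     ]
 [ 0.66325669 -0.03314822  0.014     ]
 [ 0.55104649 -0.059553    0.014     ]
 [ 0.52382856  0.05223901  0.014     ]] [0.59303354 0.01038961 0.014     ]
yaw of stand x 14.179319222398798
yaw via y 13.972540281411947
bar top [[0.47051484 0.29184921 0.11      ]]
collet [[0.57427103 0.00591494 0.13      ]]
cup foot [[0.47113551 0.29134073 0.004     ]]
```

Emit:
arm_command([
  [0,0,0,0.164,0.094],
  [0,0,0,0.164,0.094],
  [0,0,0,0.164,0.094],
  [0.034,-0.031,0,0,0.094],
  [0.034,-0.031,0,0,0.094],
  [0.034,-0.031,0,0,0.094],
  [0.034,-0.031,0,0,0.094],
  [0.034,-0.031,0,0,0.094],
  [0.034,-0.031,0,0,0.094],
  [0.034,-0.031,0,0,0.094],
  [0.034,-0.031,0,0,0.094],
], squeeze=3)

```text
time: 2.22
tcp_pos: [0.4977, -0.3028, 0.2165]
tcp_rot: [0.998, -0.065, 0.0, 0.0]
force: [0.1, -0.2, -0.4]
grip_width: 0.094
```

```bash
python3 - <<'E'
from h import *
s,R=st()
C=r.get_calibration('wrist'); im=r.read_camera('wrist'); save(im,'w1')
c=-np.array(C['R']).T@np.array(C['t']); print('cam rel tool',R.T@(c-s['tcp_pos']), 'fwd tool',R.T@np.array(C['R'])[2])
print(proj(C,[[0.496,-0.303,0.095],[0.4893,-0.354,0.095],[0.5027,-0.2527,.095]]))
for o in r.find_in('arbor_red','wrist'): print(np.round(o['centre'],4),o['score'],proj(C,o['centre']))
E
```

```text
t 2.23 tcp [ 0.4977 -0.3028  0.2165] x [ 0.992 -0.13   0.   ] y [-0.13  -0.992  0.   ] F [ 0.1 -0.2 -0.4] w 0.094
cam rel tool [ 0.06878543 -0.00039447 -0.16803329] fwd tool [-2.38914348e-01 -6.61735498e-04  9.71040420e-01]
[[320.45438039 196.29821476]
 [374.14173135 196.32841261]
 [267.4829449  196.17846725]]
[ 0.4242 -0.2798  0.0638] 0.86 [[308.02727292 254.46355991]]
[ 0.5843 -0.3085  0.081 ] 0.72 [[314.07241069 101.29674591]]
[ 0.504  -0.3055  0.0979] 0.59 [[322.00006401 188.50209945]]
```

View pics/w1.png

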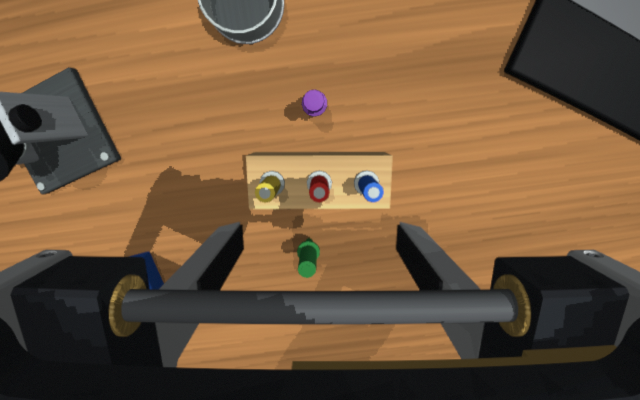

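```bash
python3 - <<'E'
from h import *
im=cv2.imread('pics/w1.png')[:,:,::-1]; save(im,'w1z',(230,140,410,280),4)
E
```

```text
(no output)
```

View pics/w1z.png

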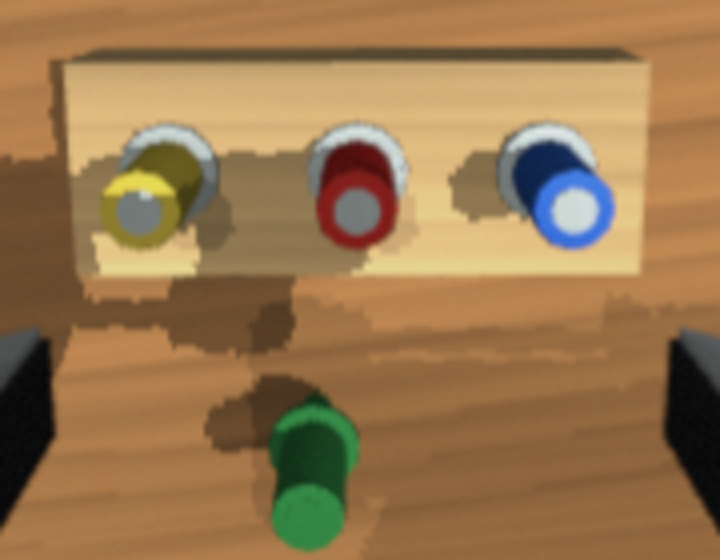

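```bash
python3 - <<'E'
from h import *
s,R=st()
C=r.get_calibration('wrist')
P=atz(C,[[319,193],[265,192.8],[373.2,192.8]],0.095);print(P)
print('flange',atz(C,[[319.2,183]],0.05))
for p in P: print(R.T@(p-s['tcp_pos']))
E
```

```text
t 2.33 tcp [ 0.4991 -0.3013  0.2161] x [ 0.992 -0.126  0.   ] y [-0.126 -0.992 -0.001] F [-1.   0.4  0.1] w 0.0942
[[ 0.50082951 -0.30049033  0.095     ]
 [ 0.50752544 -0.24938866  0.095     ]
 [ 0.49451495 -0.35180738  0.095     ]]
flange [[ 0.50157941 -0.3006959   0.05      ]]
[ 0.00164577 -0.00094771  0.12110749]
[ 0.00183515 -0.05248585  0.12113663]
[0.00186191 0.05075592 0.12107828]
```

Emit:
arm_command([
  [0.0,0,0,0,0.045],
])

```text
time: 2.45
tcp_pos: [0.4964, -0.3038, 0.2163]
tcp_rot: [0.998, -0.065, -0.0, -0.0]
force: [-0.6, -1.5, -0.2]
grip_width: 0.0868
```

```bash
python3 - <<'E'
from h import *
for i in range(4):
    s,R=st(); C=r.get_calibration('wrist'); print((R.T@(-np.array(C['R']).T@np.array(C['t'])-s['tcp_pos'])).round(4),-np.array(C['R']).T@np.array(C['t'])); 
    im=r.read_camera('wrist')
save(im,'w2',(230,140,410,280),4)
E
```

```text
t 2.45 tcp [ 0.4964 -0.3038  0.2163] x [ 0.992 -0.129 -0.   ] y [-0.129 -0.992 -0.   ] F [-0.6 -1.5 -0.2] w 0.0868
[ 0.0688 -0.0004 -0.168 ] [ 0.56477083 -0.31226013  0.38427383]
t 2.5 tcp [ 0.4961 -0.3042  0.2164] x [ 0.991 -0.13  -0.   ] y [-0.13  -0.991 -0.   ] F [0.1 0.  0.6] w 0.0832
[ 0.0688 -0.0004 -0.1681] [ 0.56436031 -0.31275491  0.38441408]
t 2.55 tcp [ 0.4959 -0.3045  0.2165] x [ 0.991 -0.131 -0.   ] y [-0.131 -0.991  0.   ] F [0.3 0.2 0.5] w 0.0791
[ 0.0688 -0.0004 -0.168 ] [ 0.56415799 -0.31302545  0.38453444]
t 2.6 tcp [ 0.4959 -0.3045  0.2166] x [ 0.991 -0.131  0.   ] y [-0.131 -0.991  0.   ] F [ 0.1 -0.4 -0. ] w 0.0757
[ 0.0688 -0.0004 -0.168 ] [ 0.56409476 -0.31313345  0.38461803]
```

View pics/w2.png

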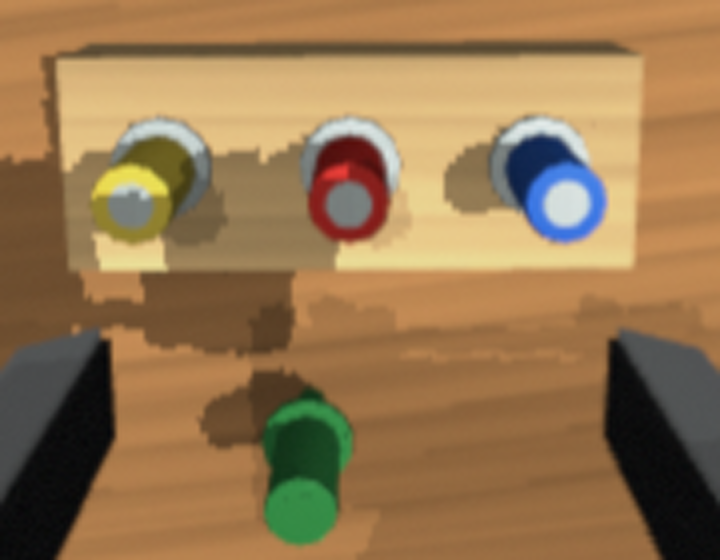

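```bash
python3 - <<'E'
from h import *
s,R=st()
C=r.get_calibration('wrist')
P=atz(C,[[317,191],[262.5,190.6],[371.5,190.3]],0.095);print(P)
for p in P: print(R.T@(p-s['tcp_pos']))
print('flange',R.T@(atz(C,[[317.5,181.5]],0.05)[0]-s['tcp_pos']))
E
```

```text
t 2.65 tcp [ 0.4959 -0.3045  0.2166] x [ 0.991 -0.131  0.   ] y [-0.131 -0.991  0.   ] F [ 0.2 -1.2  0.3] w 0.0715
[[ 0.49972247 -0.30215334  0.095     ]
 [ 0.50693744 -0.2506387   0.095     ]
 [ 0.49359997 -0.35376787  0.095     ]]
[ 0.00348436 -0.00288002  0.12160433]
[ 0.00387964 -0.05489596  0.12159832]
[0.00418522 0.04909165 0.12161046]
flange [ 0.00397839 -0.00269841  0.16660441]
```

Emit:
arm_command([
  [0.003,-0.0025,0.03,0,0.04],
  [0,0,0.03,0,0.04],
  [0,0,0.02,0,0.04],
  [0,0,0,0,0.04],
  [0,0,0,0,0.04],
])

```text
time: 3.28
tcp_pos: [0.5, -0.3023, 0.1376]
tcp_rot: [0.998, -0.065, 0.001, 0.0]
force: [-0.5, -0.2, 0.9]
grip_width: 0.0402
```

```bash
python3 - <<'E'
from h import *
s,R=st()
C=r.get_calibration('wrist'); im=r.read_camera('wrist'); save(im,'w3')
print(proj(C,s['tcp_pos']+R@np.array([0,0,0.136-0.095])))
E
```

```text
t 3.27 tcp [ 0.5    -0.3023  0.1376] x [ 0.991 -0.13   0.001] y [-0.13  -0.991  0.001] F [-0.5 -0.2  0.9] w 0.0402
[[320.18844683 220.9746352 ]]
```

View pics/w3.png

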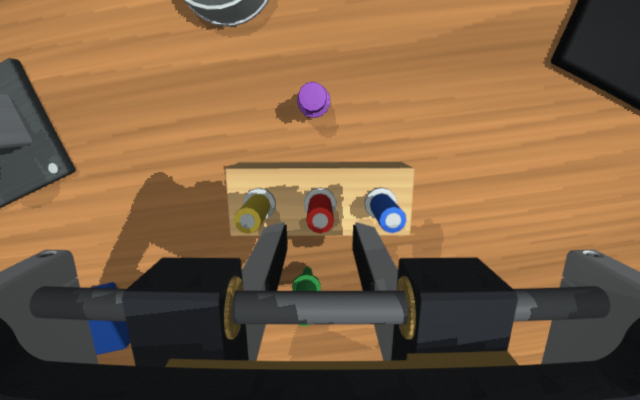

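Emit:
arm_command([
  [0,0,0.025,0,0.04],
  [0,0,0.025,0,0.04],
  [0,0,0.0186,0,0.04],
  [0,0,0,0,0.04],
  [0,0,0,0,0.0],
  [0,0,0,0,0.0],
  [0,0,0,0,0.0],
  [0,0,0,0,0.0],
  [0,0,0,0,0.0],
  [0,0,0,0,0.0],
], squeeze=4)

```text
time: 4.58
tcp_pos: [0.5002, -0.302, 0.0687]
tcp_rot: [0.998, -0.065, 0.001, 0.0]
force: [-1.0, 0.6, 6.5]
grip_width: 0.0198
```

Emit:
arm_command([
  [0,0,-0.012,0,0.0],
  [0,0,-0.012,0,0.0],
  [0,0,0,0,0.0],
  [0,0,0,0,0.0],
])

```text
time: 5.08
tcp_pos: [0.4997, -0.3016, 0.0917]
tcp_rot: [0.998, -0.065, -0.0, -0.0]
force: [-0.4, -0.1, -1.3]
grip_width: 0.0195
```

```bash
python3 - <<'E'
from h import *
s,R=st()
im=r.read_camera('wrist'); save(im,'w4',(200,120,440,320),3)
im=r.read_camera('scene'); save(im,'s4',(120,170,260,270),5)
E
```

```text
t 5.08 tcp [ 0.4997 -0.3016  0.0917] x [ 0.992 -0.13  -0.   ] y [-0.13  -0.992 -0.   ] F [-0.4 -0.1 -1.3] w 0.0195
```

View pics/w4.png

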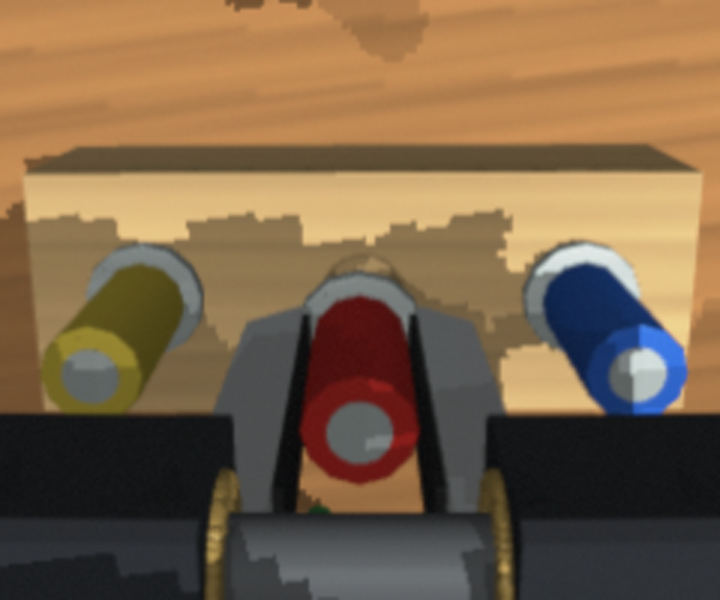

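View pics/s4.png

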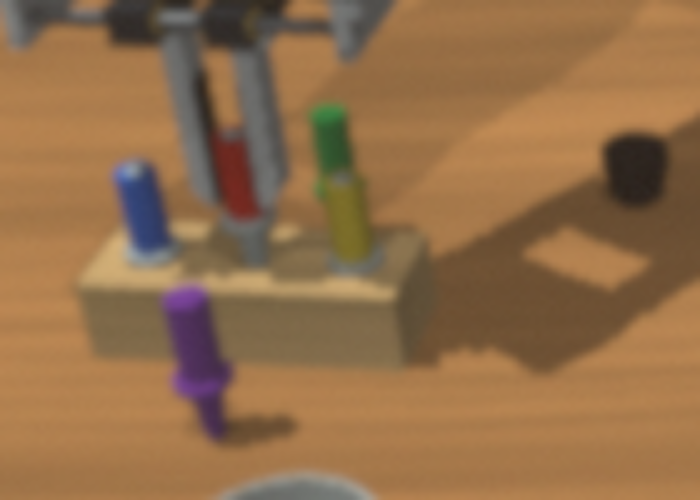

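Emit:
arm_command([
  [-0.007,0,0,0,0.0],
  [-0.008,0,0.002,0,0.0],
  [-0.008,0,0.004,0,0.0],
  [-0.008,0,0.006,0,0.0],
  [0,0,0,0,0.0],
  [0,0,0,0,0.0],
])

```text
time: 5.92
tcp_pos: [0.4691, -0.2977, 0.0798]
tcp_rot: [0.998, -0.065, -0.0, -0.0]
force: [-0.4, 0.1, -1.6]
grip_width: 0.0198
```

```bash
python3 - <<'E'
from h import *
s,R=st()
im=r.read_camera('wrist'); save(im,'w5',(200,120,440,320),3)
im=r.read_camera('scene'); save(im,'s5',(120,170,260,270),5)
E
```

```text
t 5.92 tcp [ 0.4691 -0.2977  0.0798] x [ 0.992 -0.13  -0.   ] y [-0.13  -0.992 -0.   ] F [-0.4  0.1 -1.6] w 0.0198
```

View pics/w5.png

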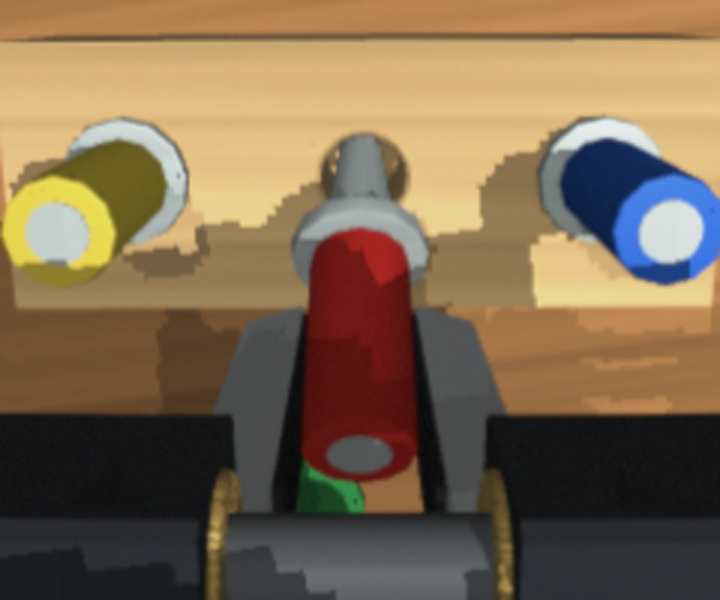

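View pics/s5.png

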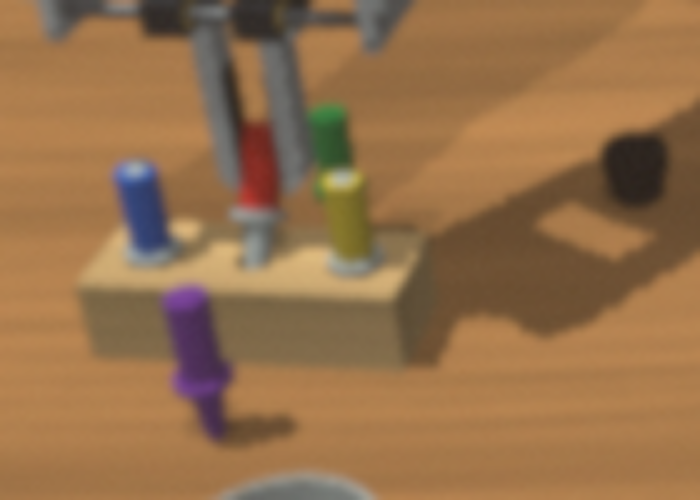

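Emit:
arm_command([
  [0,0,0,0,0.0],
  [0,0,0,0,0.0],
  [0,0,-0.02,0,0.0],
  [0,0,-0.03,0,0.0],
  [0,0,-0.04,0,0.0],
  [0,0,-0.05,0,0.0],
  [0,0,0,0,0.0],
  [0,0,0,0,0.0],
], squeeze=40)

```text
time: 7.02
tcp_pos: [0.4689, -0.2975, 0.219]
tcp_rot: [0.998, -0.065, -0.0, -0.0]
force: [-0.1, -0.0, -1.4]
grip_width: 0.0193
```

```bash
cat >> h.py <<'E'
# arbor in tool frame: grasp height g (arbor z at grasp point), tilt th (rad, head toward -x tool), ox offset along tool x
def arbor_pts(th,g,ox=0,oy=0):
    """returns func mapping arbor (radius,phi,z)->tool"""
    a=np.array([-np.sin(th),0,-np.cos(th)]) # head direction in tool frame (tool z down)
    p=np.array([np.cos(th),0,-np.sin(th)]); q=np.array([0,1,0])
    gp=np.array([ox,oy,-0.008])
    o=gp-g*a
    return lambda rad,z,n=40:(o+z*a+rad*(np.cos(np.linspace(0,2*np.pi,n))[:,None]*p+np.sin(np.linspace(0,2*np.pi,n))[:,None]*q)),o,a
def draw(im,C,tcp,R,th,g,ox=0,oy=0):
    im=np.ascontiguousarray(im.copy())
    f,o,a=arbor_pts(th,g,ox,oy)
    for rad,z in [(0.010,0.05),(0.010,0.005),(0.014,0.005),(0.014,0.0),(0.0045,-0.032)]:
        P=tcp+f(rad,z)@R.T
        uv=proj(C,P).round().astype(int)
        cv2.polylines(im,[uv.reshape(-1,1,2)],True,(0,255,0),1)
    return im
E
python3 - <<'E'
from h import *
s,R=st();C=r.get_calibration('wrist')
im=r.read_camera('wrist'); np.savez('w6.npz',im=im,tcp=s['tcp_pos'],R=R,**{k:np.array(v) for k,v in C.items()})
for d in (30,35,40): save(draw(im,C,s['tcp_pos'],R,np.radians(d),0.032),f'w6_{d}',(240,130,400,310),3.3)
save(im,'w6',(240,130,400,310),3.3)
h=[cv2.imread(f'pics/w6_{d}.png') for d in (30,35)]; cv2.imwrite('pics/w6c.png',cv2.resize(np.hstack(h+[cv2.imread('pics/w6_40.png')]),(800,300)))
E
```

```text
t 7.03 tcp [ 0.4689 -0.2975  0.219 ] x [ 0.992 -0.13  -0.001] y [-0.13  -0.992 -0.   ] F [-0.1 -0.  -1.4] w 0.0193Traceback (most recent call last):
  File "<stdin>", line 3, in <module>
TypeError: numpy.savez() got multiple values for keyword argument 'R'
```

```bash
python3 - <<'E'
from h import *
s,R=st();C=r.get_calibration('wrist')
im=r.read_camera('wrist')
h=[draw(im,C,s['tcp_pos'],R,np.radians(d),0.032)[130:310,240:400] for d in (28,35,42)]+[im[130:310,240:400]]
save(np.hstack(h[:2]),'w6a',None,2.5);save(np.hstack(h[2:]),'w6b',None,2.5)
E
```

```text
t 7.08 tcp [ 0.4688 -0.2974  0.2185] x [ 0.992 -0.13  -0.002] y [-0.13  -0.992 -0.001] F [-0.4  0.3 -0.1] w 0.0194
```

View pics/w6a.png

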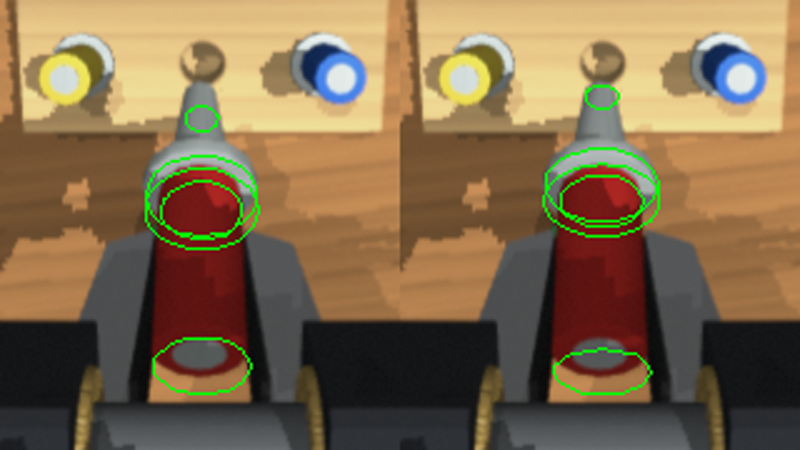

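View pics/w6b.png

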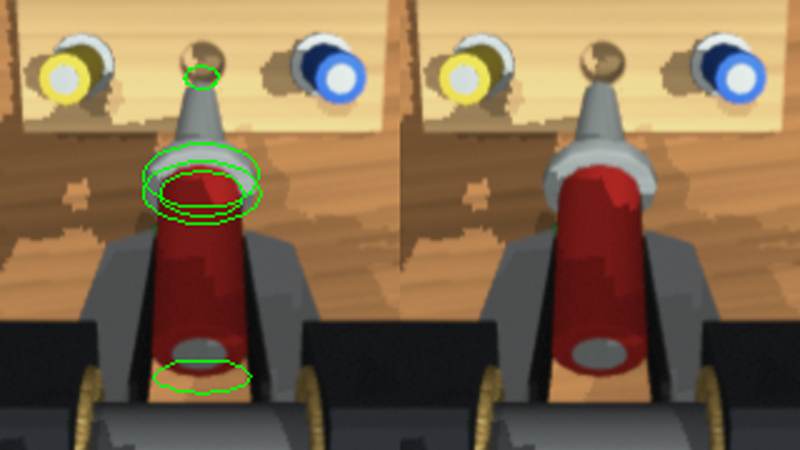

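```bash
cat > fit.py <<'E'
from h import *
from scipy.optimize import least_squares
def fitarbor(C,tcp,R,vhead,vtip,vflU,vgrip,vheadlow):
    def res(x):
        f,o,a=arbor_pts(x[0],x[1],x[2])
        P=lambda rad,z: proj(C,tcp+f(rad,z)@R.T)[:,1]
        return [P(0,.05).mean()-vhead,P(.0045,-.032).min()-vtip,P(.014,0).min()-vflU,P(.01,.005).min()-vgrip,P(.01,.05).max()-vheadlow]
    s=least_squares(res,[.6,.032,0]);return s.x,s.fun
E
python3 - <<'E'
from fit import *
s,R=st();C=r.get_calibration('wrist')
v=lambda y:y/2.5+130
x,f=fitarbor(C,s['tcp_pos'],R,v(353),v(83),v(138),v(165),v(377));print(np.degrees(x[0]),x[1:],f)
im=r.read_camera('wrist')
save(np.hstack([draw(im,C,s['tcp_pos'],R,*x)[130:310,240:400],im[130:310,240:400]]),'w7',None,2.5)
E
```

```text
t 7.12 tcp [ 0.4688 -0.2974  0.2184] x [ 0.992 -0.13  -0.002] y [-0.13  -0.992 -0.001] F [-0.7 -0.2 -2.2] w 0.0194
32.05883947936141 [0.0353741  0.00047765] [ 0.02993315  0.01335654  0.05909685 -0.0860195  -0.01695756]
```

View pics/w7.png

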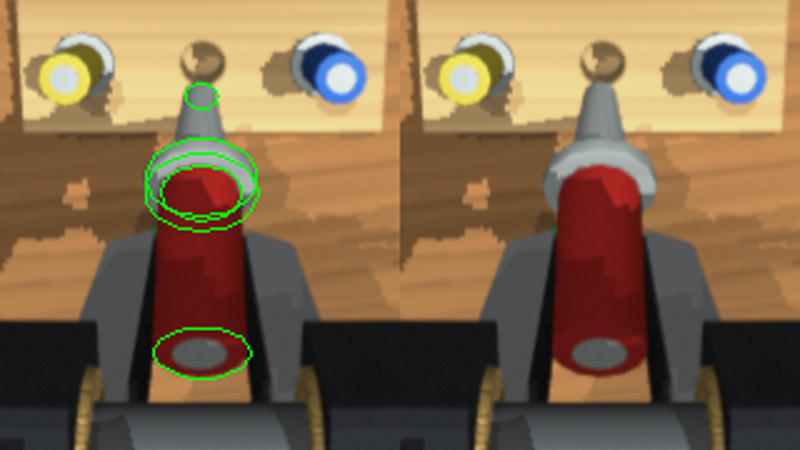

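Emit:
arm_command([
  [0,0,-0.02,-0.126,0.0],
  [0,0,-0.02,-0.126,0.0],
  [0,0,-0.02,-0.125,0.0],
  [0.013,-0.0535,0,0,0.0],
  [0.013,-0.0535,0,0,0.0],
  [0.013,-0.0535,0,0,0.0],
  [0.013,-0.0535,0,0,0.0],
  [0.013,-0.0535,0,0,0.0],
  [0,0,0,0,0.0],
  [0,0,0,0,0.0],
  [0,0,0,0,0.0],
])

```text
time: 8.55
tcp_pos: [0.4668, -0.0234, 0.2795]
tcp_rot: [0.992, 0.122, -0.0, -0.0]
force: [0.2, 0.0, -0.1]
grip_width: 0.019
```

```bash
python3 - <<'E'
from h import *
s,R=st();C=r.get_calibration('wrist')
im=r.read_camera('wrist')
F=np.array([0.5697,0.0046,0.1297]);n=np.array([-.556,-.140,.819])
print(proj(C,[F,F-.007*n]))
save(im,'w8');save(im,'w8z',(220,20,420,170),4)
E
```

```text
t 8.55 tcp [ 0.4668 -0.0234  0.2795] x [ 0.97   0.243 -0.001] y [ 0.243 -0.97  -0.   ] F [ 0.2  0.  -0.1] w 0.019
[[317.83557205  80.98523952]
 [317.85820801  77.44999009]]
```

View pics/w8.png

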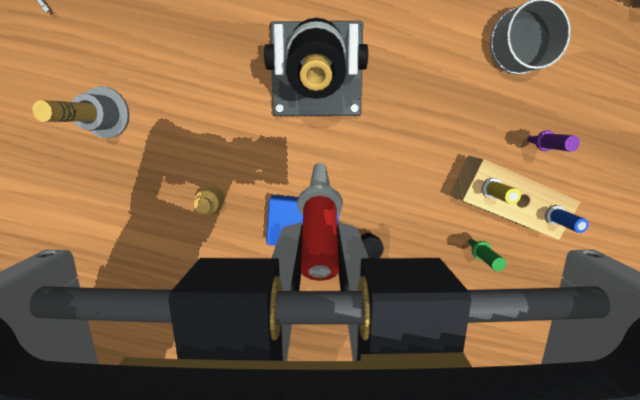

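View pics/w8z.png

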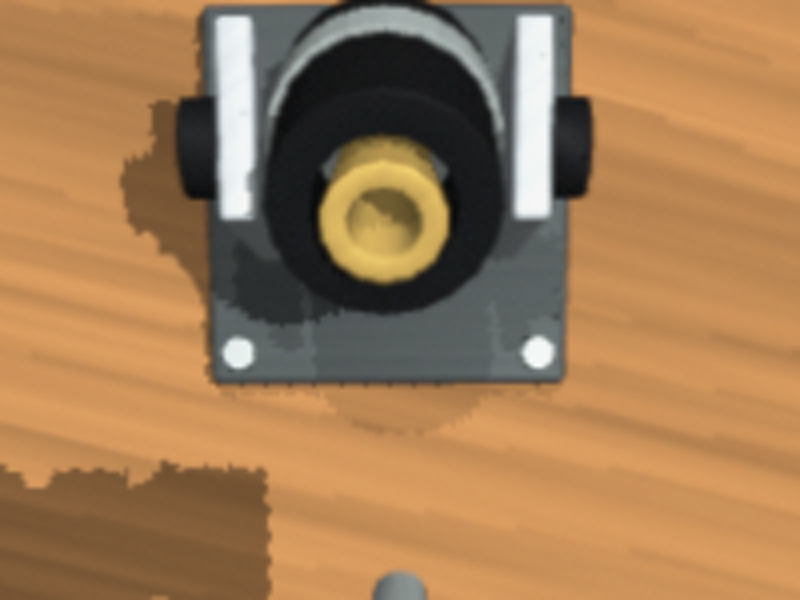

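```bash
python3 - <<'E'
from h import *
from scipy.optimize import least_squares
s,R=st();C=r.get_calibration('wrist')
q=lambda x,y:[x/4+220,y/4+20]
uv=np.array([q(212,382),q(565,380),q(203,7),q(571,7)])
P=atz(C,uv,0.014);print(P,P.mean(0));m=P.mean(0)
ex=P[2]+P[3]-P[0]-P[1];print(np.degrees(np.arctan2(ex[1],ex[0])),np.linalg.norm(P[2]-P[0]),np.linalg.norm(P[1]-P[0]))
# fit face centre: stand pose (x,y), yaw fixed, proud h
yaw=np.radians(14.1);X=np.array([np.cos(yaw),np.sin(yaw),0]);Y=np.array([-X[1],X[0],0]);Z=np.array([0,0,1.])
n=-np.sin(np.radians(35))*X+np.cos(np.radians(35))*Z
for h in (.006,.007,.008):
    c=m*[1,1,0]-.02*X+.124*Z+h*n
    print(h,c,proj(C,c), 'obs',q(384,221))
    p=np.cos(np.radians(35))*X+np.sin(np.radians(35))*Z
    a=np.linspace(0,6.28,60)
    ring=c+.016*(np.cos(a)[:,None]*p+np.sin(a)[:,None]*Y)
    uvr=(proj(C,ring)-[220,20])*4
    print('ring bbox crop',uvr.min(0),uvr.max(0),'obs 319..449,160..283')
E
```

```text
t 8.6 tcp [ 0.4668 -0.0234  0.2796] x [ 0.97   0.243 -0.001] y [ 0.243 -0.97  -0.   ] F [ 0.9 -0.3 -1.8] w 0.0194
[[ 0.52501563  0.05662567  0.014     ]
 [ 0.55459965 -0.05901358  0.014     ]
 [ 0.6393243   0.08477714  0.014     ]
 [ 0.6678503  -0.02959129  0.014     ]] [0.59669747 0.01319948 0.014     ]
14.19819937040678 0.11772416208352082 0.11936351922262378
0.006 [0.57396226 0.00748879 0.12891491] [[315.99095186  75.91494339]] obs [316.0, 75.25]
ring bbox crop [317.90005807 159.44628234] [449.96171687 283.24224949] obs 319..449,160..283
0.007 [0.57340596 0.00734906 0.12973406] [[315.98320696  76.41763095]] obs [316.0, 75.25]
ring bbox crop [317.71800849 161.37832633] [450.08150095 285.31395264] obs 319..449,160..283
0.008 [0.57284967 0.00720933 0.13055322] [[315.9754278   76.92265409]] obs [316.0, 75.25]
ring bbox crop [317.53515125 163.31975468] [450.20181664 287.39487393] obs 319..449,160..283
```

Emit:
arm_command([
  [0.033,-0.002,0,0,0.0],
  [0.0334,-0.002,0.02,0,0.0],
  [0,0,0.04,0,0.0],
  [0,0,0.029,0,0.0],
  [0,0,0,0,0.0],
  [0,0,0,0,0.0],
])

```text
time: 9.35
tcp_pos: [0.5308, -0.0028, 0.1922]
tcp_rot: [0.992, 0.123, 0.001, 0.0]
force: [0.1, 1.0, 0.0]
grip_width: 0.0194
```

```bash
python3 - <<'E'
from h import *
s,R=st();C=r.get_calibration('wrist')
im=r.read_camera('wrist')
F=np.array([0.5740,0.0075,0.129]);n=np.array([-.556,-.141,.819])
print('F in tool',R.T@(F-s['tcp_pos']))
im2=draw(im,C,s['tcp_pos'],R,np.radians(32.06),.0354,.0005)
p=R@[np.cos(.611),0,-np.sin(.611)];Y=R[:,1];a=np.linspace(0,6.28,60)
for rad in(.016,.009):
    cv2.polylines(im2,[proj(C,F+rad*(np.cos(a)[:,None]*p+np.sin(a)[:,None]*Y)).round().astype(int).reshape(-1,1,2)],True,(255,0,255),1)
save(np.hstack([im2[110:310,240:400],im[110:310,240:400]]),'w9',None,2.5)
im=r.read_camera('scene');save(im,'s9',(230,130,370,280),4)
E
```

```text
t 9.35 tcp [ 0.5308 -0.0028  0.1922] x [0.97  0.244 0.002] y [ 0.244 -0.97   0.001] F [0.1 1.  0. ] w 0.0194
F in tool [0.04436094 0.00045856 0.06325396]
```

View pics/w9.png

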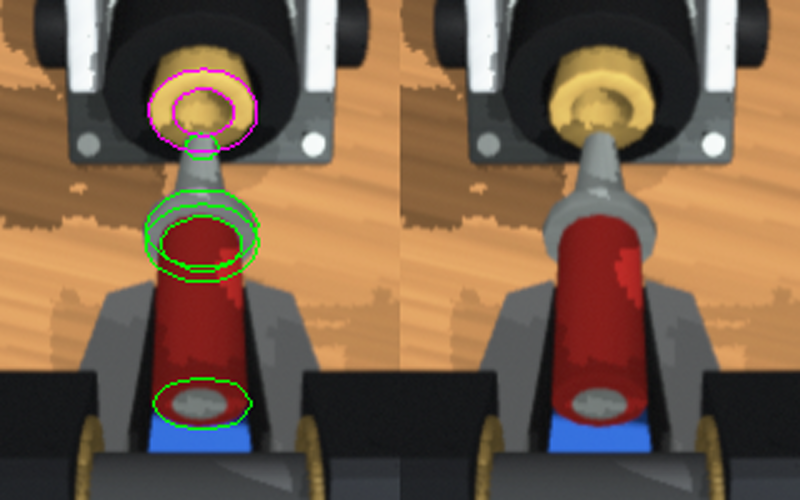

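View pics/s9.png

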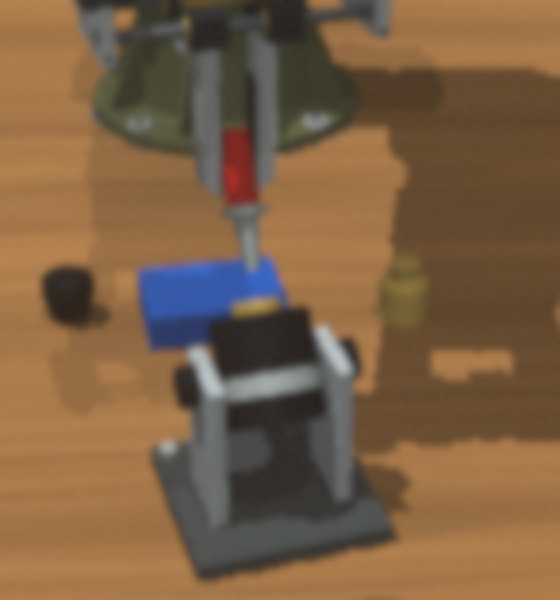

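Emit:
arm_command([
  [0.0042,0,0.006,0,0.0],
  [0.0042,0,0.006,0,0.0],
  [0.0042,0,0.006,0,0.0],
  [0,0,0,0,0.0],
  [0,0,0,0,0.0],
])

```text
time: 10.07
tcp_pos: [0.5425, 0.0008, 0.1729]
tcp_rot: [0.992, 0.123, -0.0, -0.0]
force: [1.4, -0.1, -1.0]
grip_width: 0.0192
```

```bash
python3 - <<'E'
from h import *
s,R=st();C=r.get_calibration('wrist')
im=r.read_camera('wrist')
save(im,'w10',(240,90,400,290),3)
E
```

```text
t 10.07 tcp [0.5425 0.0008 0.1729] x [ 0.97   0.244 -0.   ] y [ 0.244 -0.97  -0.   ] F [ 1.4 -0.1 -1. ] w 0.0192
```

View pics/w10.png

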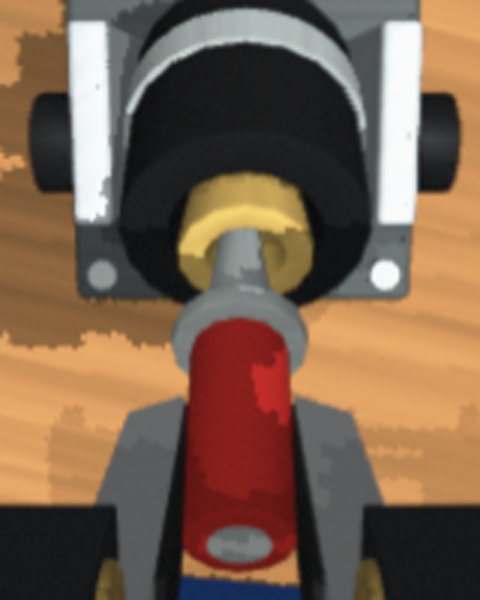

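Emit:
arm_command([
  [0,0.0005,0,0,0.0],
  [0.003,0.0005,0.0045,0,0.0],
  [0.0025,0,0.0045,0,0.0],
  [0.0022,0,0.0045,0,0.0],
  [0.002,0,0.0045,0,0.0],
  [0.001,0,0.003,0,0.0],
  [0,0,0,0,0.0],
  [0,0,0,0,0.0],
], squeeze=5)

```text
time: 11.12
tcp_pos: [0.5531, 0.0024, 0.1519]
tcp_rot: [0.992, 0.123, 0.0, -0.0]
force: [0.3, 0.9, -1.6]
grip_width: 0.0199
```

```bash
python3 - <<'E'
from h import *
s,R=st();C=r.get_calibration('wrist')
im=r.read_camera('wrist')
save(im,'w11',(240,90,400,290),3)
E
```

```text
t 11.12 tcp [0.5531 0.0024 0.1519] x [0.97  0.244 0.   ] y [ 0.244 -0.97   0.   ] F [ 0.3  0.9 -1.6] w 0.0199
```

View pics/w11.png

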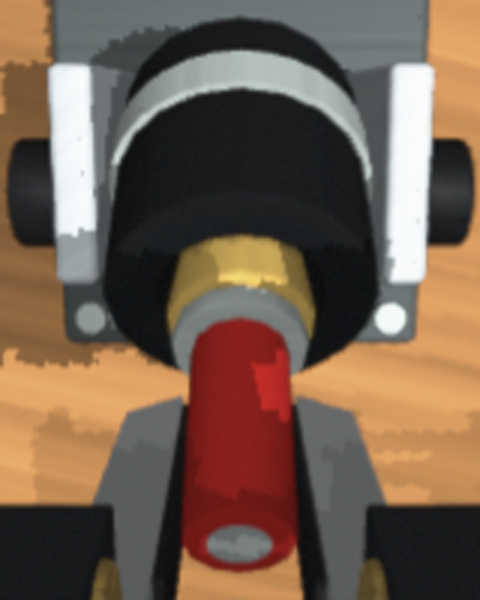

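Emit:
arm_command([
  [0.001,0,0.002,0,0.0],
  [0.0003,0,0.001,0,0.0],
  [0,0,0,0,0.0],
  [0,0,0,0,0.025],
  [0,0,0,0,0.03],
  [0,0,0,0,0.04],
  [0,0,0,0,0.05],
  [0,0,0,0,0.06],
])

```text
time: 12.18
tcp_pos: [0.5544, 0.0027, 0.1488]
tcp_rot: [0.992, 0.123, 0.0, -0.0]
force: [0.0, 0.5, -0.3]
grip_width: 0.0567
```

```bash
python3 - <<'E'
from h import *
s,R=st();C=r.get_calibration('wrist')
im=r.read_camera('wrist')
save(im,'w12',(240,90,400,290),3)
E
```

```text
t 12.18 tcp [0.5544 0.0027 0.1488] x [0.97  0.244 0.   ] y [ 0.244 -0.97   0.   ] F [ 0.   0.5 -0.3] w 0.0567
```

View pics/w12.png

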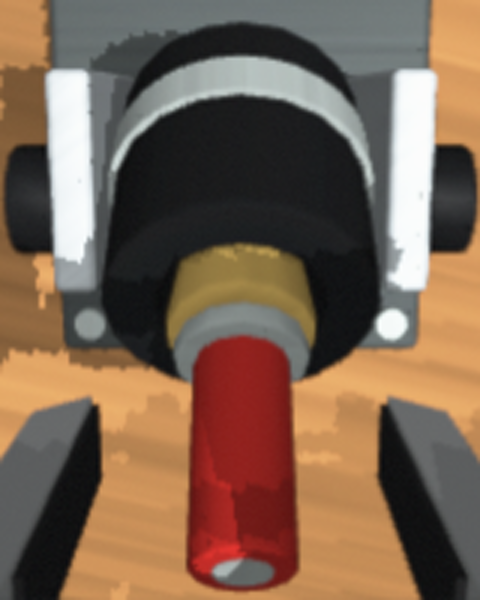

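Emit:
arm_command([
  [-0.01,0,-0.03,0,0.094],
  [-0.02,0,-0.05,0,0.094],
  [-0.02,0,-0.05,0,0.094],
  [0,0,0,0,0.094],
  [0,0,0,0,0.094],
  [0,0,0,0,0.094],
])

```text
time: 12.98
tcp_pos: [0.5057, -0.0094, 0.2773]
tcp_rot: [0.992, 0.123, -0.001, -0.0]
force: [0.5, 0.1, 0.4]
grip_width: 0.0939
```

```bash
cat >> h.py <<'E'
def drawW(im,C,O,n,Y,scale=4,sets=((.01,.05),(.01,.005),(.014,.005),(.014,0.)),col=(0,255,0)):
    im=cv2.resize(im,None,fx=scale,fy=scale,interpolation=cv2.INTER_CUBIC)
    p=np.cross(Y,n);a=np.linspace(0,2*np.pi,60)
    for rad,z in sets:
        uv=proj(C,O+z*n+rad*(np.cos(a)[:,None]*p+np.sin(a)[:,None]*Y))
        uv=((uv+.5)*scale-.5).round().astype(int)
        cv2.polylines(im,[uv.reshape(-1,1,2)],True,col,1)
    return im
yaw=np.radians(14.15);SX=np.array([np.cos(yaw),np.sin(yaw),0]);SY=np.array([-SX[1],SX[0],0]);SZ=np.array([0,0,1.])
N=-np.sin(np.radians(35))*SX+np.cos(np.radians(35))*SZ
S0=np.array([.5967,.0132,0])
M0=S0-.02*SX+.124*SZ
E
python3 - <<'E'
from h import *
s,R=st();C=r.get_calibration('wrist')
im=r.read_camera('wrist')
i2=drawW(im,C,M0+.0065*N,N,SY)
i2=drawW(i2,C,M0,N,SY,1,((.03,0),),(255,0,255)) if 0 else i2
b=(230,90,400,230)
save(np.hstack([i2[b[1]*4:b[3]*4,b[0]*4:b[2]*4],cv2.resize(im,None,fx=4,fy=4,interpolation=cv2.INTER_CUBIC)[b[1]*4:b[3]*4,b[0]*4:b[2]*4]]),'w13',None,.6)
E
```

```text
t 12.97 tcp [ 0.5057 -0.0094  0.2773] x [ 0.97   0.244 -0.002] y [ 0.244 -0.97  -0.001] F [0.5 0.1 0.4] w 0.0939
```

View pics/w13.png

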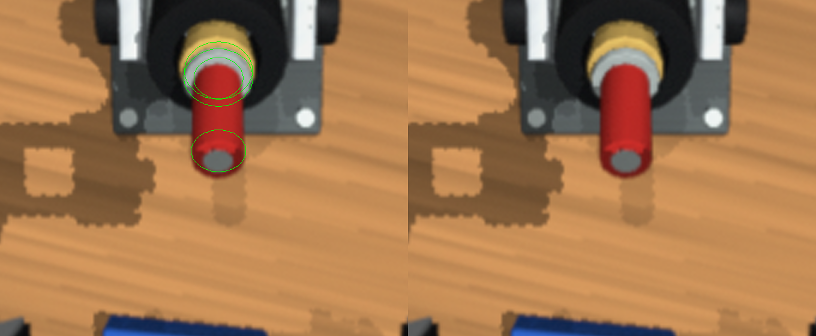

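```bash
python3 - <<'E'
from h import *
st();C=r.get_calibration('wrist')
im=r.read_camera('wrist')
cv2.imwrite('w13raw.png',im[:,:,::-1]); 
save(im,'w14',(270,85,370,170),7)
E
```

```text
t 13.03 tcp [ 0.5058 -0.0094  0.2775] x [ 0.97   0.244 -0.002] y [ 0.244 -0.97  -0.001] F [0.4 0.3 0.3] w 0.0943
```

View pics/w14.png

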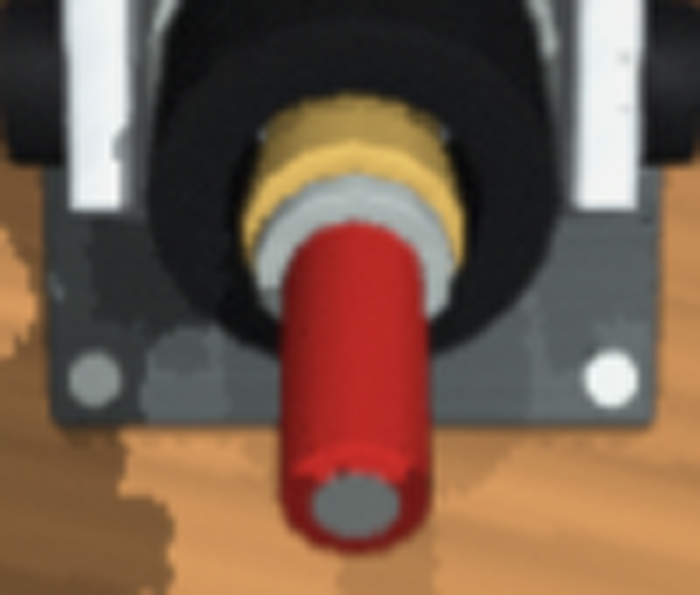

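```bash
python3 - <<'E'
from h import *
from scipy.optimize import least_squares
C=r.get_calibration('wrist')
q=lambda x,y:np.array([x/7+270-.43,y/7+85-.43])
a=np.linspace(0,2*np.pi,120)
def circ(O,n,rad):
    p=np.cross(SY,n); return proj(C,O+rad*(np.cos(a)[:,None]*p+np.sin(a)[:,None]*SY))
def model(x):
    dx,dy,h,l,t=x
    D=dx*SX+dy*SY
    n=-np.sin(t)*SX+np.cos(t)*SZ
    F=M0+D+h*N;O=F+l*N
    fr=circ(F,N,.016);fu=circ(O,n,.014);gj=circ(O+.005*n,n,.01);hc=circ(O+.05*n,n,.01);hd=proj(C,O+.05*n)[0]
    b=proj(C,[S0+D-.06*SX+.06*SY+.014*SZ,S0+D-.06*SX-.06*SY+.014*SZ])
    return np.array([fr[:,1].min(),fr[:,0].min(),fr[:,0].max(),fu[:,1].min(),gj[:,1].min(),hc[:,1].max(),hd[1],hd[0],b[0,1],b[1,1],b[0,0],b[1,0]])
obs=np.array([q(0,143)[1],q(242,0)[0],q(466,0)[0],q(0,176)[1],q(0,222)[1],q(0,553)[1],q(0,504)[1],q(356,0)[0],q(0,425)[1],q(0,425)[1],q(50,0)[0],q(656,0)[0]])
s=least_squares(lambda x:model(x)-obs,[0,0,.006,0,.6],x_scale=[.001,.001,.001,.001,.01])
print(s.x[:4]*1000,np.degrees(s.x[4]));print(s.fun.round(2))
J=s.jac;print('sd',np.sqrt(np.diag(np.linalg.inv(J.T@J)))*.6)
E
```

```text
[1.78382776 0.26867819 9.25096339 4.62490659] 34.55040261904098
[-0.04 -0.27  0.37 -0.23 -0.13  0.93 -0.65 -0.19  0.11  0.12 -0.3   0.45]
sd [0.00057315 0.00028341 0.00147094 0.00142824 0.02466229]
```

```bash
python3 - <<'E'
from h import *
from scipy.optimize import least_squares
C=r.get_calibration('wrist')
q=lambda x,y:np.array([x/7+270-.43,y/7+85-.43])
a=np.linspace(0,2*np.pi,120)
def circ(O,n,rad):
    p=np.cross(SY,n); return proj(C,O+rad*(np.cos(a)[:,None]*p+np.sin(a)[:,None]*SY))
def model(x,l):
    dx,dy,h,t=x
    D=dx*SX+dy*SY
    n=-np.sin(t)*SX+np.cos(t)*SZ
    F=M0+D+h*N;O=F+l*N
    fr=circ(F,N,.016);fu=circ(O,n,.014);gj=circ(O+.005*n,n,.01);hc=circ(O+.05*n,n,.01);hd=proj(C,O+.05*n)[0];hs=circ(M0+D,N,.03)
    b=proj(C,[S0+D-.06*SX+.06*SY+.014*SZ,S0+D-.06*SX-.06*SY+.014*SZ])
    return np.array([fr[:,1].min(),fr[:,0].min(),fr[:,0].max(),fu[:,1].min(),gj[:,1].min(),hc[:,1].max(),hd[1],hd[0],b[0,1],b[1,1],b[0,0],b[1,0],fu[:,0].min(),fu[:,0].max(),hc[:,0].min(),hc[:,0].max(),hs[:,0].min(),hs[:,0].max()])
obs=np.array([q(0,143)[1],q(242,0)[0],q(466,0)[0],q(0,176)[1],q(0,222)[1],q(0,553)[1],q(0,504)[1],q(356,0)[0],q(0,425)[1],q(0,425)[1],q(50,0)[0],q(656,0)[0],q(256,0)[0],q(455,0)[0],q(282,0)[0],q(432,0)[0],q(148,0)[0],q(560,0)[0]])
for l in (0,.002,.004,.006):
    s=least_squares(lambda x:model(x,l)-obs,[0,0,.006,.6],x_scale=[.001,.001,.001,.01])
    print(l,s.x[:3]*1000,np.degrees(s.x[3]),s.cost);print(s.fun.round(2))
E
```

```text
0 [ 1.57470141  0.17908955 10.89528667] 38.10349857591991 3.737576802174641
[ 1.16 -0.23  0.52 -1.25 -1.07  0.89 -0.06 -0.09  0.27  0.27 -0.23  0.51
 -0.18  0.04 -0.93  0.47 -0.45  0.72]
0.002 [ 1.60028603  0.17982872 10.02039931] 36.63365232635596 2.6370417339138403
[ 0.61 -0.2   0.49 -0.83 -0.68  0.92 -0.29 -0.09  0.25  0.25 -0.23  0.51
 -0.22  0.08 -1.    0.54 -0.45  0.72]
0.004 [1.6158183  0.18048679 9.07402935] 35.29043724107447 2.202371761498254
[ 0.04 -0.17  0.45 -0.42 -0.31  0.94 -0.51 -0.09  0.24  0.24 -0.23  0.51
 -0.25  0.11 -1.07  0.61 -0.45  0.72]
0.006 [1.62182179 0.18107577 8.06494691] 34.050940604598615 2.4585357646740715
[-0.56 -0.13  0.41 -0.01  0.07  0.96 -0.7  -0.08  0.23  0.24 -0.23  0.51
 -0.28  0.15 -1.13  0.68 -0.45  0.72]
```

Emit:
arm_command([
  [0.01,0.05,0,0,0.03],
  [0.01,0.05,0,0,0.03],
  [0.0116,0.05,0,0,0.03],
  [0,0,0.045,0,0.03],
  [0,0,0.045,0,0.03],
  [0,0,0.042,0,0.03],
  [0,0,0,0,0.03],
  [0,0,0,0,0.03],
  [0,0,0,0,0.03],
])

```text
time: 14.2
tcp_pos: [0.5739, -0.1474, 0.1488]
tcp_rot: [0.992, 0.123, 0.001, 0.001]
force: [0.3, -0.8, -0.2]
grip_width: 0.0306
```

```bash
python3 - <<'E'
from h import *
st();C=r.get_calibration('wrist')
im=r.read_camera('wrist')
cv2.imwrite('w15raw.png',im[:,:,::-1]); 
save(im,'w15');print(proj(C,[M0+.0065*N,M0+.0565*N]))
E
```

```text
t 14.2 tcp [ 0.5739 -0.1474  0.1488] x [0.97  0.244 0.002] y [ 0.244 -0.97   0.001] F [ 0.3 -0.8 -0.2] w 0.0306
[[ 82.18626546 174.3964338 ]
 [ 37.41399152 240.89364655]]
```

View pics/w15.png

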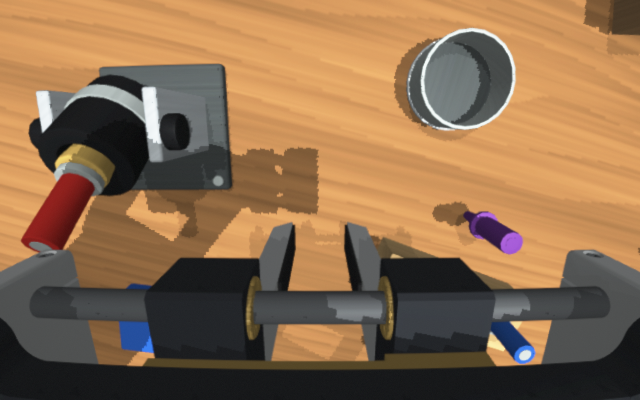

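```bash
python3 - <<'E'
from h import *
C=r.get_calibration('wrist')
im=cv2.imread('w15raw.png')[:,:,::-1]
b=(15,115,125,260)
big=cv2.resize(np.ascontiguousarray(im),None,fx=4,fy=4,interpolation=cv2.INTER_CUBIC)
i2=drawW(np.ascontiguousarray(im),C,M0+.0016*SX+.0065*N,N,SY,4,((.01,.05),(.01,.005),(.014,.005),(.014,0.),(.016,0)))
c=lambda i:i[b[1]*4:b[3]*4,b[0]*4:b[2]*4]
save(np.hstack([c(big),c(i2)]),'w15z',None,.9)
E
```

```text
(no output)
```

View pics/w15z.png

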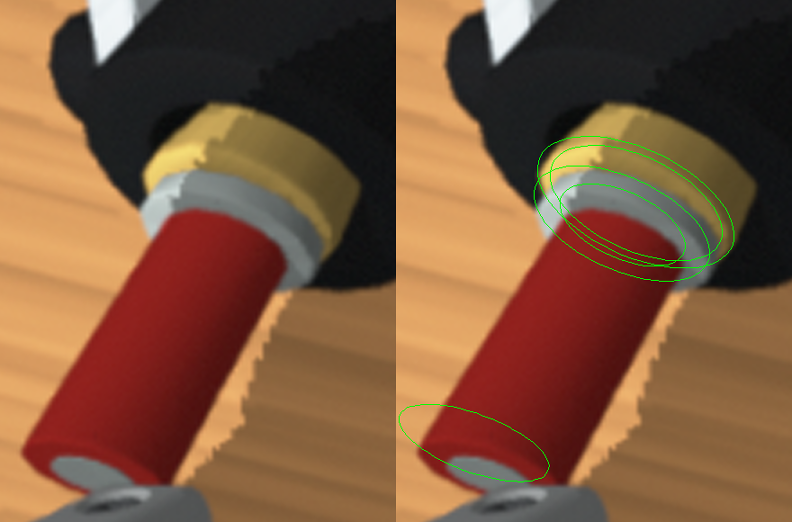

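```bash
python3 - <<'E'
from h import *
im=cv2.imread('w15raw.png')[:,:,::-1]
save(im,'w15y',(50,140,120,200),11)
E
```

```text
(no output)
```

View pics/w15y.png

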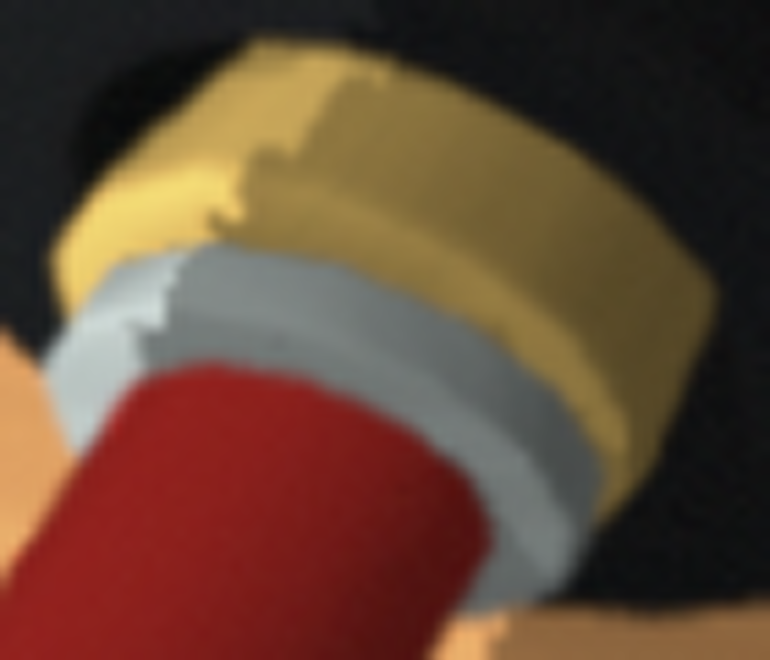

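Emit:
arm_command([
  [0,0,-0.045,0,0.06],
  [0,0,-0.045,0,0.06],
  [0.0014,-0.0565,-0.04,0,0.06],
  [0.0014,-0.0565,0,0,0.06],
  [0.0014,-0.0565,0,0,0.06],
  [0.0014,-0.0565,0,0,0.06],
  [0.0014,-0.0565,0,0,0.06],
  [0.0014,-0.0565,0,0,0.06],
  [0.0014,-0.0565,0,0,0.06],
  [0.0014,-0.0565,0,0,0.06],
  [0,0,0,0,0.06],
  [0,0,0,0,0.06],
])

```text
time: 15.75
tcp_pos: [0.4749, 0.2882, 0.2736]
tcp_rot: [0.992, 0.123, 0.0, -0.0]
force: [0.1, -0.1, 0.4]
grip_width: 0.0597
```

```bash
python3 - <<'E'
from h import *
s,R=st();C=r.get_calibration('wrist')
im=r.read_camera('wrist')
save(im,'w16');print(proj(C,s['tcp_pos']+R@[0,0,s['tcp_pos'][2]-.11]))
save(im,'w16z',(230,120,410,260),4)
E
```

```text
t 15.75 tcp [0.4749 0.2882 0.2736] x [0.97  0.245 0.001] y [ 0.245 -0.97   0.   ] F [ 0.1 -0.1  0.4] w 0.0597
[[319.97948513 185.83847709]]
```

View pics/w16.png

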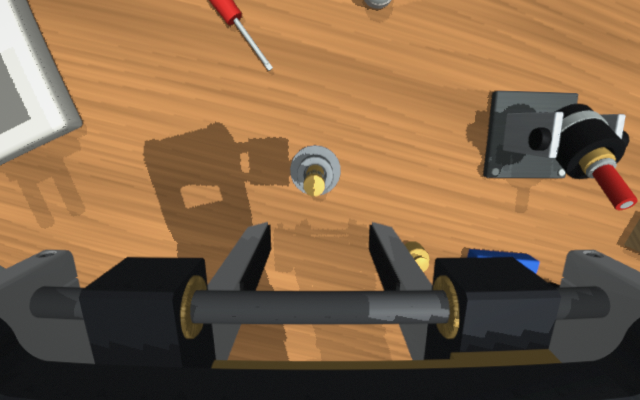

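View pics/w16z.png

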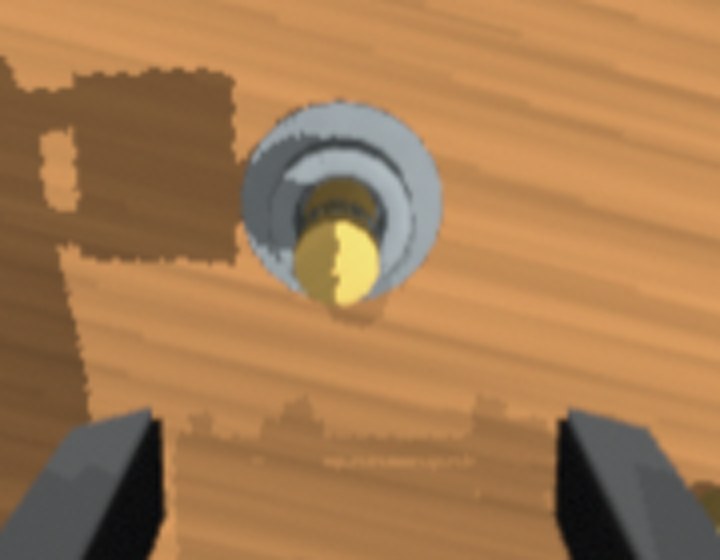

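```bash
python3 - <<'E'
from h import *
s,R=st();C=r.get_calibration('wrist')
q=lambda x,y:[x/4+230-.4,y/4+120-.4]
T=lambda p:R.T@(p-s['tcp_pos'])
b=atz(C,[q(336.5,263)],.11)[0];print('bar',b,T(b))
f=atz(C,[q(342,201)],.003)[0];print('foot',f,T(f))
f=atz(C,[q(343,213)],.04)[0];print('rim',f,T(f))
E
```

```text
t 15.8 tcp [0.4751 0.2877 0.2735] x [0.97  0.244 0.001] y [ 0.244 -0.97  -0.   ] F [-0.5 -1.1  0.1] w 0.0601
bar [0.47408134 0.29446105 0.11      ] [ 0.00056598 -0.00681869  0.16350159]
foot [0.47453472 0.29457086 0.003     ] [ 0.00095213 -0.00681248  0.27050191]
rim [0.47645392 0.29417974 0.04      ] [ 0.00274603 -0.00596646  0.23350322]
```

Emit:
arm_command([
  [0.001,-0.0065,0.04,0,0.06],
  [0,0,0.05,0,0.06],
  [0,0,0.05,0,0.06],
  [0,0,0.04,0,0.06],
  [0,0,0.0215,0,0.06],
  [0,0,0,0,0.06],
  [0,0,0,0,0.0],
  [0,0,0,0,0.0],
  [0,0,0,0,0.0],
  [0,0,0,0,0.0],
  [0,0,0,0,0.0],
  [0,0,0,0,0.0],
], squeeze=12)

```text
time: 17.3
tcp_pos: [0.4743, 0.2951, 0.0718]
tcp_rot: [0.992, 0.123, 0.0, -0.0]
force: [-1.3, -1.5, 4.3]
grip_width: 0.0243
```

Emit:
arm_command([
  [0,0,0,0,0.0],
  [0,0,-0.0125,0,0.0],
  [0,0,-0.0125,0,0.0],
  [0,0,0,0,0.0],
  [0,0,0,0,0.0],
])

```text
time: 17.92
tcp_pos: [0.474, 0.2949, 0.0963]
tcp_rot: [0.992, 0.123, -0.0, 0.0]
force: [0.6, 0.2, -2.1]
grip_width: 0.0237
```

```bash
python3 - <<'E'
from h import *
s,R=st();C=r.get_calibration('wrist')
im=r.read_camera('wrist')
save(im,'w17',(220,120,420,300),4)
E
```

```text
t 17.93 tcp [0.474  0.2949 0.0963] x [ 0.97   0.244 -0.   ] y [ 0.244 -0.97   0.   ] F [ 0.6  0.2 -2.1] w 0.0237
```

View pics/w17.png

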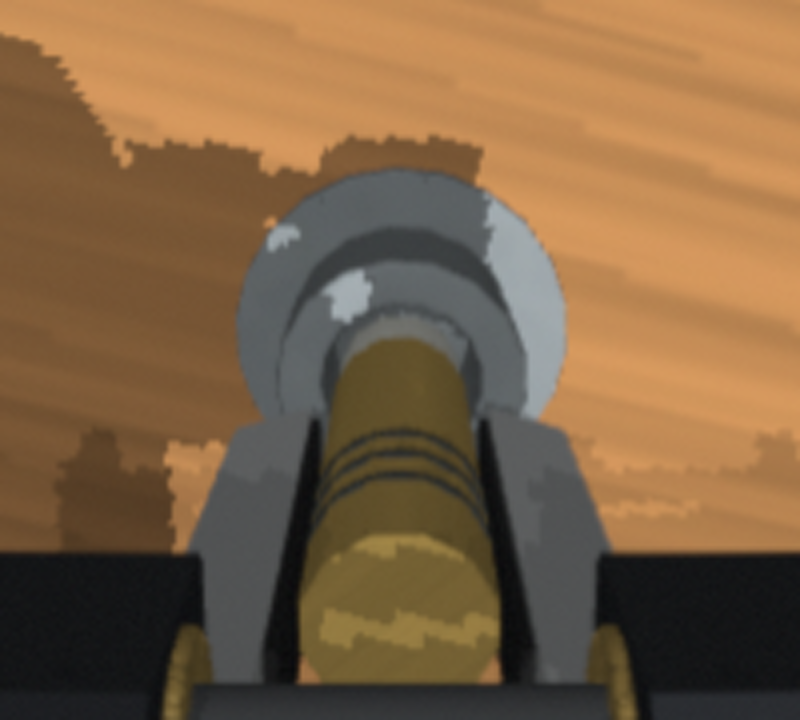

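Emit:
arm_command([
  [-0.007,0,0.0,0,0.0],
  [-0.008,0,0.001,0,0.0],
  [-0.008,0,0.002,0,0.0],
  [-0.008,0,0.004,0,0.0],
  [-0.008,0,0.005,0,0.0],
  [0,0,0,0,0.0],
  [0,0,0,0,0.0],
])

```text
time: 18.85
tcp_pos: [0.436, 0.2854, 0.0842]
tcp_rot: [0.992, 0.123, -0.001, 0.0]
force: [-0.4, 0.4, -1.8]
grip_width: 0.0238
```

```bash
python3 - <<'E'
from h import *
s,R=st();C=r.get_calibration('wrist')
im=r.read_camera('wrist')
save(im,'w18',(220,120,420,300),4)
E
```

```text
t 18.85 tcp [0.436  0.2854 0.0842] x [ 0.97   0.244 -0.001] y [ 0.244 -0.97   0.   ] F [-0.4  0.4 -1.8] w 0.0238
```

View pics/w18.png

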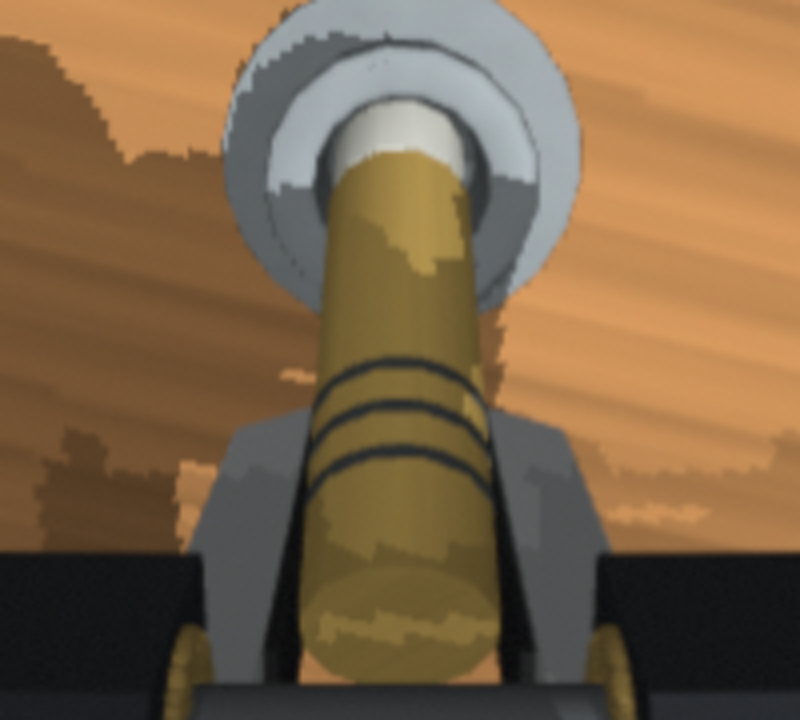

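Emit:
arm_command([
  [0,0,0,0,0.0],
  [0,0,0,0,0.0],
  [0,0,-0.02,0,0.0],
  [0,0,-0.03,0,0.0],
  [0,0,-0.04,0,0.0],
  [0,0,-0.05,0,0.0],
  [0,0,-0.06,0,0.0],
  [0,0,0,0,0.0],
  [0,0,0,0,0.0],
], squeeze=60)

```text
time: 20.02
tcp_pos: [0.4361, 0.2853, 0.2832]
tcp_rot: [0.992, 0.123, -0.001, 0.0]
force: [1.1, 0.1, -2.7]
grip_width: 0.0229
```

```bash
python3 - <<'E'
from h import *
s,R=st();C=r.get_calibration('wrist')
im=r.read_camera('wrist'); cv2.imwrite('w19raw.png',im[:,:,::-1])
save(im,'w19',(240,100,400,310),3.3)
E
```

```text
t 20.02 tcp [0.4361 0.2853 0.2832] x [ 0.97   0.244 -0.001] y [ 0.244 -0.97   0.   ] F [ 1.1  0.1 -2.7] w 0.0229
```

View pics/w19.png

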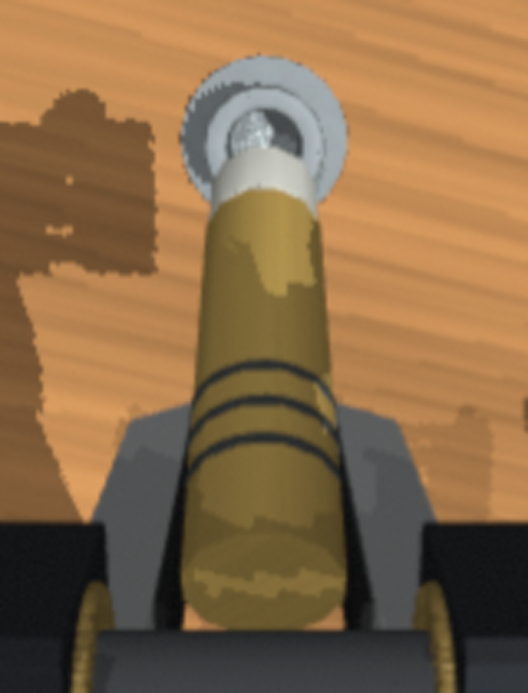

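```bash
python3 - <<'E'
from h import *
from scipy.optimize import least_squares
s,R=st();C=r.get_calibration('wrist');tcp=s['tcp_pos']
v=lambda y:y/3.3+100-.35
obs=[v(147),v(188),v(533),v(630)]
def res(x):
    f,o,a=arbor_pts(*x)
    P=lambda rad,z: proj(C,tcp+f(rad,z)@R.T)[:,1]
    return [P(.0115,0).min()-obs[0],P(.012,.018).min()-obs[1],P(.012,.105).min()-obs[2],P(.012,.105).max()-obs[3]]
q=least_squares(res,[.6,.075,0],x_scale=[.01,.001,.001]);x=q.x
print(np.degrees(x[0]),x[1:],q.fun)
f,o,a=arbor_pts(*x);print('nose centre tool',o,'axis',a)
im=cv2.imread('w19raw.png')[:,:,::-1]
big=cv2.resize(np.ascontiguousarray(im),None,fx=3,fy=3,interpolation=cv2.INTER_CUBIC)
for rad,z in ((.0115,0),(.012,.018),(.012,.105)):
    uv=((proj(C,tcp+f(rad,z)@R.T)+.5)*3-.5).round().astype(int); cv2.polylines(big,[uv.reshape(-1,1,2)],True,(0,255,0),1)
save(big[300:930,720:1200],'w19f',None,.9)
E
```

```text
t 20.07 tcp [0.4359 0.2852 0.2827] x [ 0.97   0.244 -0.003] y [ 0.244 -0.97   0.001] F [-0.2 -0.  -3.5] w 0.0231
26.39617691457177 [0.07866449 0.00751801] [-0.33603538  0.37319406 -0.08669775  0.05172077]
nose centre tool [0.04249031 0.         0.06246305] axis [-0.44457541  0.         -0.89574143]
```

View pics/w19f.png

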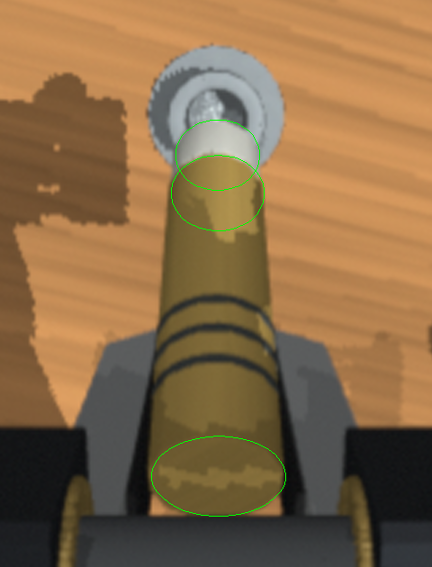

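```bash
python3 - <<'E'
from h import *
from scipy.optimize import least_squares
s,R=st();C=r.get_calibration('wrist');tcp=s['tcp_pos']
v=lambda y:y/3.3+100-.35
obs=[v(147),v(188),v(533),v(630),(314-212)/3.3,(347-182)/3.3]
def res(x):
    f,o,a=arbor_pts(*x)
    P=lambda rad,z: proj(C,tcp+f(rad,z)@R.T)
    w=lambda p:p[:,0].max()-p[:,0].min()
    return np.array([P(.0115,0)[:,1].min()-obs[0],P(.012,.018)[:,1].min()-obs[1],P(.012,.105)[:,1].min()-obs[2],P(.012,.105)[:,1].max()-obs[3],w(P(.0115,0))-obs[4],w(P(.012,.105))-obs[5]])
q=least_squares(res,[.6,.075,0],x_scale=[.01,.001,.001]);x=q.x
print(np.degrees(x[0]),x[1:],q.fun)
for ox in (0,.003,.005):
    q=least_squares(lambda y:res([y[0],y[1],ox]),[.6,.075],x_scale=[.01,.001]);x=q.x
    print(ox,np.degrees(x[0]),x[1:],q.fun,q.cost)
E
```

```text
t 20.07 tcp [0.4359 0.2852 0.2827] x [ 0.97   0.244 -0.003] y [ 0.244 -0.97   0.001] F [-0.2 -0.  -3.5] w 0.0231
26.23509785710549 [0.07810261 0.00797438] [-0.33189206  0.33596614 -0.18394647  0.18484124  0.18101367 -0.19669408]
0 28.838778088372305 [0.08741368] [-0.13410173  1.18713609  1.52338792 -1.68362847 -0.66391334 -3.19261265] 8.608073720017103
0.003 27.86641436203417 [0.08398455] [-0.17357075  0.90726557  0.91759797 -1.0152799  -0.36828346 -2.14541421] 3.732235865940952
0.005 27.21258104486708 [0.08165022] [-0.22090491  0.69590933  0.48989508 -0.54724095 -0.15683919 -1.39588969] 1.5228325919329297
```

```bash
python3 - <<'E'
from h import *
from scipy.optimize import least_squares
s,R=st();C=r.get_calibration('wrist');tcp=s['tcp_pos']
for ox in (-.002,0,.004,.008):
  for g in (.075,.08,.085):
    f,o,a=arbor_pts(0,g,ox)
    p=proj(C,tcp+f(.012,.105)@R.T); n=proj(C,tcp+f(.012,.018)@R.T)
    print(ox,g,'top far v',((p[:,1].min()-120)*4).round(),'w',(np.ptp(p[:,0])*4).round(),'junction far v',((n[:,1].min()-120)*4).round(),np.ptp(n[:,0]*4).round())
print('obs w17: 535, 199, 337, ~140')
E
```

```text
t 20.07 tcp [0.4359 0.2852 0.2827] x [ 0.97   0.244 -0.003] y [ 0.244 -0.97   0.001] F [-0.2 -0.  -3.5] w 0.0231
-0.002 0.075 top far v 540.0 w 208.0 junction far v 338.0 131.0
-0.002 0.08 top far v 523.0 w 201.0 junction far v 331.0 128.0
-0.002 0.085 top far v 506.0 w 195.0 junction far v 325.0 126.0
0 0.075 top far v 524.0 w 208.0 junction far v 328.0 131.0
0 0.08 top far v 507.0 w 202.0 junction far v 321.0 129.0
0 0.085 top far v 490.0 w 195.0 junction far v 314.0 126.0
0.004 0.075 top far v 491.0 w 210.0 junction far v 306.0 132.0
0.004 0.08 top far v 474.0 w 203.0 junction far v 300.0 129.0
0.004 0.085 top far v 459.0 w 197.0 junction far v 293.0 127.0
0.008 0.075 top far v 457.0 w 211.0 junction far v 284.0 133.0
0.008 0.08 top far v 442.0 w 204.0 junction far v 278.0 130.0
0.008 0.085 top far v 427.0 w 198.0 junction far v 273.0 127.0
obs w17: 535, 199, 337, ~140
```

```bash
python3 - <<'E'
from h import *
s,R=st();C=r.get_calibration('wrist')
CR=np.array(C['R']);c=-CR.T@np.array(C['t']);off=R.T@(c-s['tcp_pos']);rel=CR@R
def calib(tcp,x):
    x=np.array(x);x/=np.linalg.norm(x);y=np.array([x[1],-x[0],0]);y/=np.linalg.norm(y);z=np.cross(x,y);Rt=np.c_[x,y,z]
    Rc=rel@Rt.T;t=-Rc@(tcp+Rt@off);return dict(camera_matrix=C['camera_matrix'],k1=C['k1'],R=Rc,t=t)
A=calib(np.array([.5058,-.0094,.2775]),[.97,.244,-.002]);B=calib(np.array([.5739,-.1474,.1488]),[.97,.244,.001])
ua=[356/7+270-.43,504/7+85-.43];ub=[15+92/3.6-.4,115+474/3.6-.4]
X=tri([(A,ua),(B,ub)]);print('head',X,proj(A,X)-ua,proj(B,X)-ub)
# face ring far point etc: grip/flange junction? 
print('model head',M0+.0016*SX+.0631*N)
print('d along axis from M0',(X-M0)@N,(X-M0)@SX,(X-M0)@SY)
E
```

```text
t 20.07 tcp [0.4359 0.2852 0.2827] x [ 0.97   0.244 -0.003] y [ 0.244 -0.97   0.001] F [-0.2 -0.  -3.5] w 0.0231
head [ 5.42614947e-01 -4.42831568e-04  1.69608404e-01] [[-0.02435216 -0.07993342]] [[0.05236239 0.12788503]]
model head [ 5.43763720e-01 -1.45795403e-04  1.75688494e-01]
d along axis from M0 0.05788232633903758 -0.03577920547877451 -7.193182163228035e-06
```

Emit:
arm_command([
  [-0.002,0.025,0,0,0.0],
  [-0.004,0.05,0,0,0.0],
  [-0.004,0.05,0,0,0.0],
  [-0.004,0.05,0,0,0.0],
  [-0.004,0.05,0,0,0.0],
  [-0.003,0.05,0,0,0.0],
  [-0.002,0.028,0,0,0.0],
  [0,0,0.03,0,0.0],
  [0,0,0,0,0.0],
  [0,0,0,0,0.0],
  [0,0,0,0,0.0],
])

```text
time: 21.45
tcp_pos: [0.4883, -0.0137, 0.2552]
tcp_rot: [0.992, 0.123, 0.001, 0.0]
force: [0.3, 0.8, -3.1]
grip_width: 0.0227
```

```bash
python3 - <<'E'
from h import *
s,R=st();C=r.get_calibration('wrist');tcp=s['tcp_pos']
im=r.read_camera('wrist'); cv2.imwrite('w20raw.png',im[:,:,::-1])
Hd=np.array([.5426,-.0004,.1696]);print('head tool',R.T@(Hd-tcp))
f,o,a=arbor_pts(np.radians(26.2),.0781,.008)
big=cv2.resize(im,None,fx=4,fy=4,interpolation=cv2.INTER_CUBIC);b2=big.copy()
for rad,z in ((.0115,0),(.012,.018),(.012,.105)):
    uv=((proj(C,tcp+f(rad,z)@R.T)+.5)*4-.5).round().astype(int); cv2.polylines(b2,[uv.reshape(-1,1,2)],True,(0,255,0),1)
p=np.cross(SY,N);a=np.linspace(0,6.28,60)
uv=((proj(C,Hd+.01*(np.cos(a)[:,None]*p+np.sin(a)[:,None]*SY))+.5)*4-.5).round().astype(int); cv2.polylines(b2,[uv.reshape(-1,1,2)],True,(255,0,255),1)
c=lambda i:i[4*90:4*300,4*250:4*390]
save(np.hstack([c(big),c(b2)]),'w20',None,.7)
E
```

```text
t 21.45 tcp [ 0.4883 -0.0137  0.2552] x [0.97  0.245 0.001] y [ 0.245 -0.97   0.   ] F [ 0.3  0.8 -3.1] w 0.0227
head tool [0.05581388 0.00039131 0.08567668]
```

View pics/w20.png

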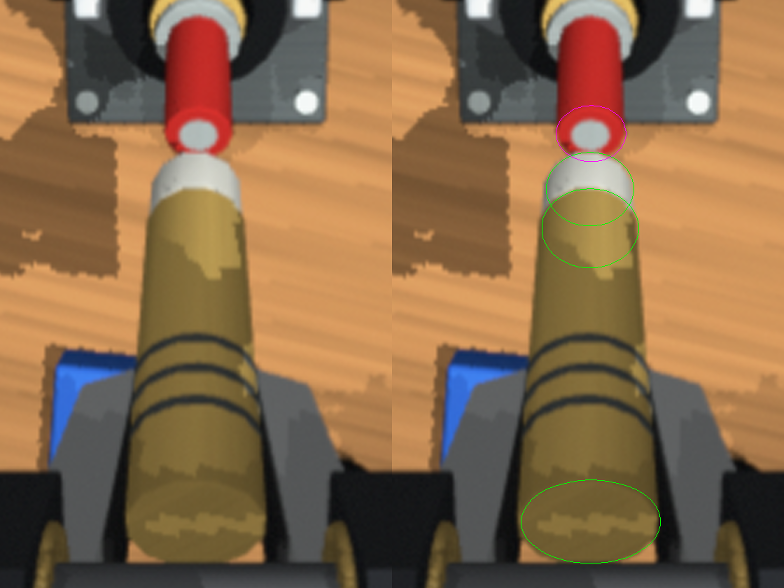

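Emit:
arm_command([
  [-0.004,0.0004,0.003,0,0.0],
  [0.0057,0,0.0082,0,0.0],
  [0.0057,0,0.0082,0,0.0],
  [0,0,0,0,0.0],
  [0,0,0,0,0.0],
])

```text
time: 22.12
tcp_pos: [0.4954, -0.0125, 0.235]
tcp_rot: [0.992, 0.123, -0.0, -0.0]
force: [0.0, 0.1, -2.9]
grip_width: 0.023
```

```bash
python3 - <<'E'
from h import *
s,R=st();C=r.get_calibration('wrist');tcp=s['tcp_pos']
im=r.read_camera('wrist'); save(im,'w21',(260,80,380,230),5)
Hd=np.array([.5426,-.0004,.1696]);d=R.T@(Hd-tcp)-[.0425,0,.0621];print('nose->head tool',d,'axis',d@[.574,0,.819],'perp',d@[.819,0,-.574])
E
```

```text
t 22.12 tcp [ 0.4954 -0.0125  0.235 ] x [ 0.97   0.244 -0.   ] y [ 0.244 -0.97  -0.   ] F [ 0.   0.1 -2.9] w 0.023
nose->head tool [ 0.0062567  -0.00023783  0.00331531] axis 0.006306589944298075 perp 0.003221249707113235
```

View pics/w21.png

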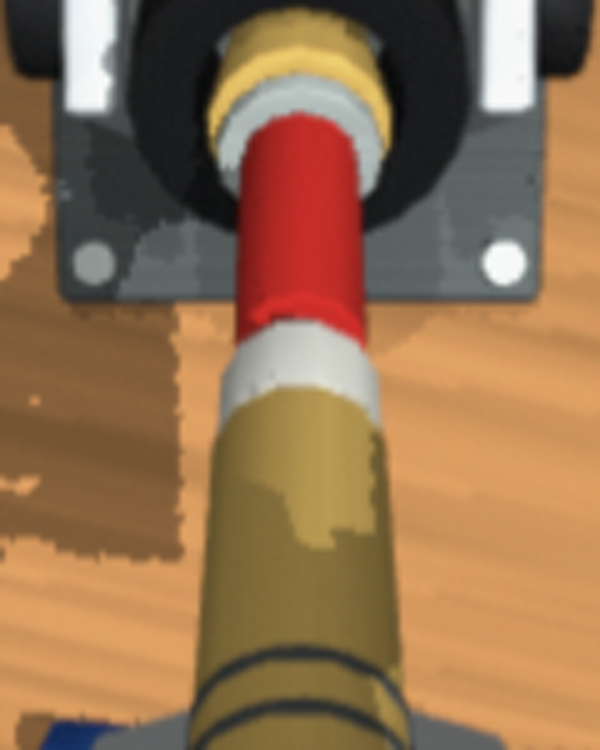

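Emit:
arm_command([
  [0.0015,0,0.002,0,0.0],
  [0.0014,0,0.002,0,0.0],
  [0.0014,0,0.002,0,0.0],
  [0.0014,0,0.002,0,0.0],
])

```text
time: 22.68
tcp_pos: [0.5011, -0.0112, 0.2274]
tcp_rot: [0.992, 0.123, 0.0, 0.0]
force: [-3.6, -1.0, 8.4]
grip_width: 0.0229
```

```bash
python3 - <<'E'
from h import *
s,R=st();C=r.get_calibration('wrist');tcp=s['tcp_pos']
im=r.read_camera('wrist'); save(im,'w22',(260,80,380,230),5)
st()
Hd=np.array([.5426,-.0004,.1696]);d=R.T@(Hd-tcp)-[.0425,0,.0621];print('nose->head tool',d,'axis',d@[.574,0,.819],'perp',d@[.819,0,-.574])
E
```

```text
t 22.68 tcp [ 0.5011 -0.0112  0.2274] x [0.97  0.244 0.001] y [ 0.244 -0.97   0.   ] F [-3.6 -1.   8.4] w 0.0229
t 22.73 tcp [ 0.5012 -0.0112  0.2275] x [0.97  0.244 0.001] y [ 0.244 -0.97   0.   ] F [-2.4 -0.2  5. ] w 0.0228
nose->head tool [ 0.00030774 -0.00034486 -0.00421758] axis -0.003277551957108607 perp 0.0026729316760720602
```

View pics/w22.png

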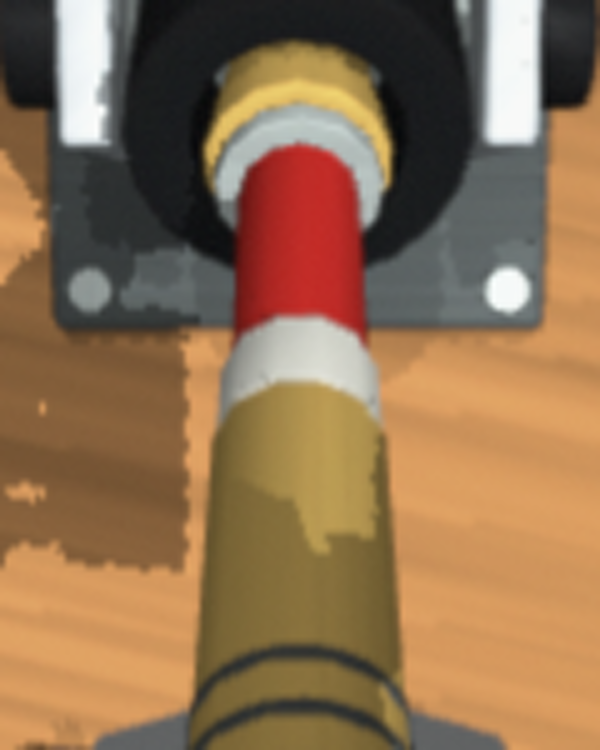

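Emit:
arm_command([
  [0.0008,0,0.0012,0,0.0],
  [0,0,0,0,0.0],
  [-0.0051,0,-0.0073,0,0.0],
  [-0.0051,0,-0.0073,0,0.0],
  [0,0,0,0,0.0],
  [0,0,0,0,0.0],
])

```text
time: 23.48
tcp_pos: [0.4917, -0.0135, 0.2404]
tcp_rot: [0.992, 0.123, 0.0, -0.0]
force: [-0.1, -0.4, -2.8]
grip_width: 0.0228
```

```bash
python3 - <<'E'
from h import *
s,R=st();C=r.get_calibration('wrist');tcp=s['tcp_pos']
im=r.read_camera('wrist'); save(im,'w23',(250,60,390,300),2.5)
Hd=np.array([.5426,-.0004,.1696]);d=R.T@(Hd-tcp)-[.0425,0,.0621];print('nose->head tool',d,'axis',d@[.574,0,.819],'perp',d@[.819,0,-.574])
E
```

```text
t 23.48 tcp [ 0.4917 -0.0135  0.2404] x [0.97  0.244 0.   ] y [ 0.244 -0.97  -0.   ] F [-0.1 -0.4 -2.8] w 0.0228
nose->head tool [ 0.01004256 -0.00022238  0.00868627] axis 0.012878481590253557 perp 0.003238937403761186
```

View pics/w23.png

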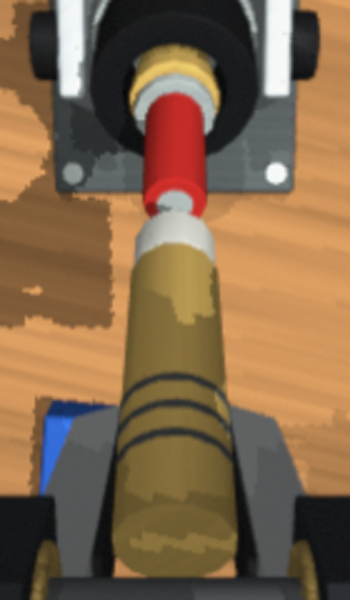

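Emit:
arm_command([
  [0.0026,0,0.0037,0,0.0],
  [0.0026,0,0.0037,0,0.0],
  [0.0026,0,0.0037,0,0.0],
  [0.0014,0,0.002,0,0.0],
  [0.0014,0,0.002,0,0.0],
  [0.0014,0,0.002,0,0.0],
  [0.0014,0,0.002,0,0.0],
])

```text
time: 24.4
tcp_pos: [0.505, -0.0103, 0.2226]
tcp_rot: [0.992, 0.123, 0.001, 0.0]
force: [-5.3, -0.8, 9.7]
grip_width: 0.023
```

```bash
python3 - <<'E'
from h import *
s,R=st();C=r.get_calibration('wrist');tcp=s['tcp_pos']
im=r.read_camera('wrist'); save(im,'w24',(250,60,390,300),2.5)
Hd=np.array([.5426,-.0004,.1696]);d=R.T@(Hd-tcp)-[.0425,0,.0621];print('nose->head tool',d,'axis',d@[.574,0,.819],'perp',d@[.819,0,-.574])
E
```

```text
t 24.4 tcp [ 0.505  -0.0103  0.2226] x [0.97  0.244 0.002] y [ 0.244 -0.97   0.001] F [-5.3 -0.8  9.7] w 0.023
nose->head tool [-0.00372273 -0.0004709  -0.00905282] axis -0.009551107274486029 perp 0.0021474053439596926
```

View pics/w24.png

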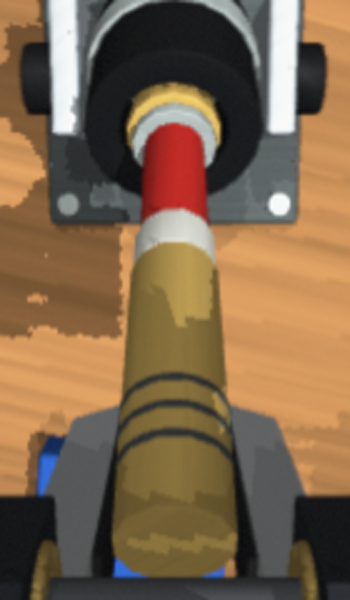

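Emit:
arm_command([
  [0.0009,0,0.0012,0,0.0],
  [0.0009,0,0.0012,0,0.0],
])

```text
time: 24.7
tcp_pos: [0.5066, -0.0101, 0.2213]
tcp_rot: [0.992, 0.123, 0.001, 0.001]
force: [-16.9, -3.3, 29.4]
grip_width: 0.0231
```

Emit:
arm_command([
  [-0.0055,0,-0.008,0,0.0],
  [-0.0055,0,-0.008,0,0.0],
  [0,0,0,0,0.0],
  [0,0,0,0,0.0],
])

```text
time: 25.2
tcp_pos: [0.4958, -0.0124, 0.2347]
tcp_rot: [0.992, 0.123, -0.0, -0.0]
force: [-1.1, 0.2, -2.0]
grip_width: 0.0232
```

```bash
python3 - <<'E'
from h import *
s,R=st();C=r.get_calibration('wrist');tcp=s['tcp_pos']
im=r.read_camera('wrist'); save(im,'w25',(250,60,390,300),2.5);save(im,'w25z',(280,70,360,150),8)
Hd=np.array([.5426,-.0004,.1696]);d=R.T@(Hd-tcp)-[.0425,0,.0621];print('nose->head tool',d,'axis',d@[.574,0,.819],'perp',d@[.819,0,-.574])
E
```

```text
t 25.2 tcp [ 0.4958 -0.0124  0.2347] x [ 0.97   0.244 -0.   ] y [ 0.244 -0.97  -0.   ] F [-1.1  0.2 -2. ] w 0.0232
nose->head tool [ 0.00583967 -0.00022058  0.00301168] axis 0.0058185328222807135 perp 0.0030539832580085144
```

View pics/w25.png

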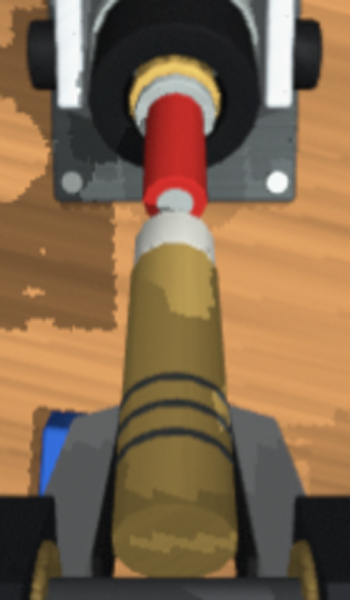

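View pics/w25z.png

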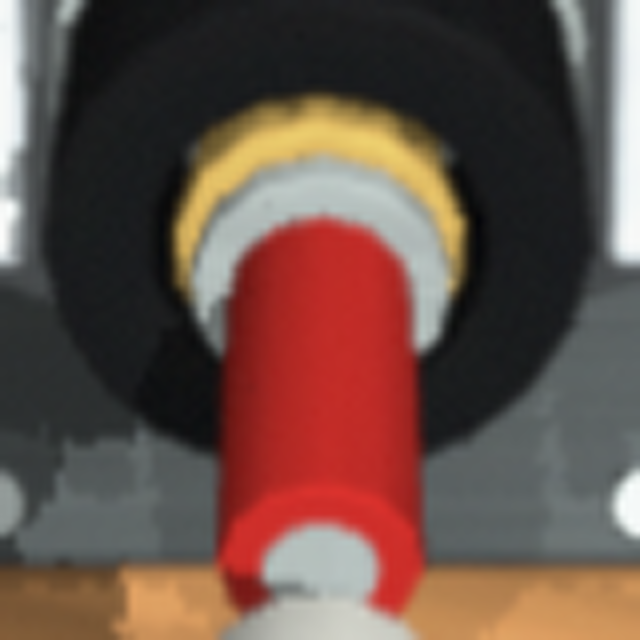

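Emit:
arm_command([
  [0.0028,0,0.0038,0,0.0],
  [0.0028,0,0.0038,0,0.0],
  [0.0028,0,0.0038,0,0.0],
  [0.0014,0,0.002,0,0.0],
  [0.0009,0,0.0012,0,0.0],
  [0,0,0,0,0.0],
])

```text
time: 26.0
tcp_pos: [0.5063, -0.01, 0.2217]
tcp_rot: [0.992, 0.123, 0.0, 0.0]
force: [-7.8, -1.0, 10.9]
grip_width: 0.0231
```

```bash
python3 - <<'E'
from h import *
s,R=st()
im=r.read_camera('wrist');save(im,'w26z',(270,70,370,170),7)
st()
E
```

```text
t 26.0 tcp [ 0.5063 -0.01    0.2217] x [0.97  0.244 0.001] y [ 0.244 -0.97   0.001] F [-7.8 -1.  10.9] w 0.0231
t 26.05 tcp [ 0.5062 -0.01    0.2217] x [0.97  0.244 0.001] y [ 0.244 -0.97   0.001] F [-7.1 -1.3 10.1] w 0.0227
```

View pics/w26z.png

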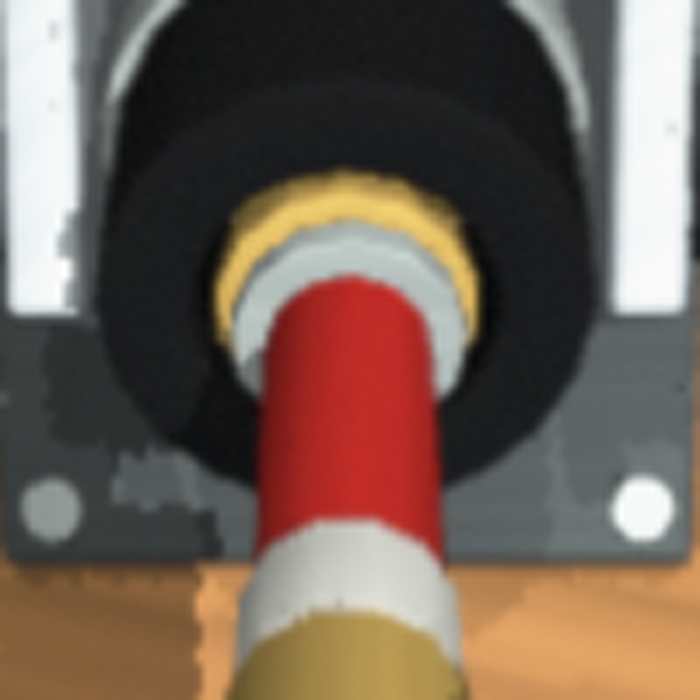

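Emit:
arm_command([
  [0.0006,0,0.0009,0,0.0],
  [0.0006,0,0.0009,0,0.0],
  [0,0,0,0,0.0],
])

```text
time: 26.42
tcp_pos: [0.5072, -0.0099, 0.2216]
tcp_rot: [0.992, 0.123, 0.001, 0.001]
force: [-19.0, -3.0, 28.2]
grip_width: 0.0231
```

Emit:
arm_command([
  [-0.0105,0,-0.015,0,0.0],
  [-0.0105,0,-0.015,0,0.0],
  [-0.0105,0,-0.015,0,0.0],
  [-0.0105,0,-0.015,0,0.0],
  [0,0,0,0,0.0],
  [0,0,0,0,0.0],
])

```text
time: 27.18
tcp_pos: [0.4666, -0.0198, 0.2782]
tcp_rot: [0.992, 0.123, -0.0, -0.0]
force: [0.8, 0.0, -3.4]
grip_width: 0.023
```

```bash
python3 - <<'E'
from h import *
s,R=st();C=r.get_calibration('wrist')
im=r.read_camera('wrist');cv2.imwrite('w27raw.png',im[:,:,::-1]);save(im,'w27z',(260,20,380,170),5)
Hn=M0+.05*N; print('head if flush, wrist px',proj(C,[Hn,M0+.058*N]), (proj(C,[Hn,M0+.058*N])-[260,20])*5)
E
```

```text
t 27.18 tcp [ 0.4666 -0.0198  0.2782] x [ 0.97   0.244 -0.   ] y [ 0.244 -0.97  -0.   ] F [ 0.8  0.  -3.4] w 0.023
head if flush, wrist px [[319.9233408  101.18029581]
 [319.93026899 106.28680416]] [[299.61670401 405.90147904]
 [299.65134495 431.43402079]]
```

View pics/w27z.png

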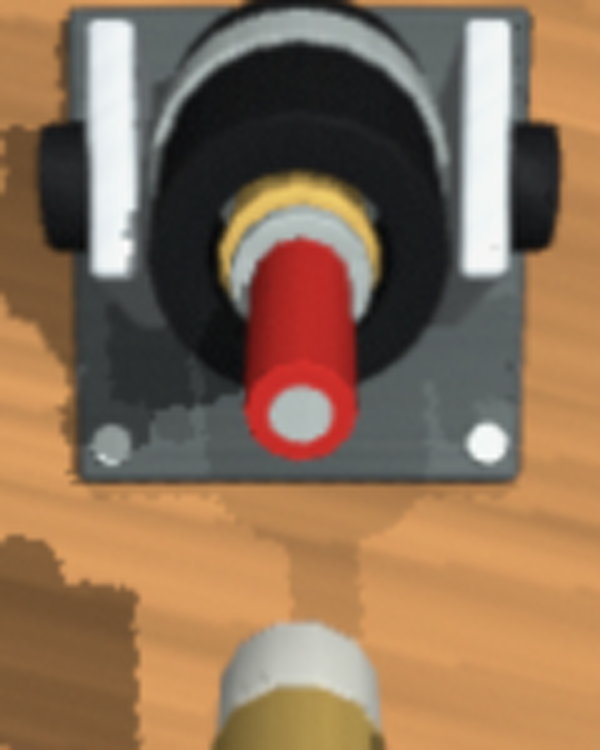

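Emit:
arm_command([
  [0.003,-0.025,0,0,0.0],
  [0.008,-0.05,0,0,0.0],
  [0.008,-0.05,0,0,0.0],
  [0.008,-0.05,0,0,0.0],
  [0.008,-0.05,0,0,0.0],
  [0.007,-0.05,0,0,0.0],
  [0.0033,-0.028,0.02,0,0.0],
  [0,0,0.05,0,0.0],
  [0,0,0.04,0,0.0],
  [0,0,0,0,0.0],
  [0,0,0,0,0.0],
  [0,0,0,0,0.0],
])

```text
time: 28.72
tcp_pos: [0.4372, 0.2854, 0.1703]
tcp_rot: [0.992, 0.123, 0.001, -0.001]
force: [-0.1, -1.1, -2.4]
grip_width: 0.023
```

```bash
python3 - <<'E'
from h import *
s,R=st();C=r.get_calibration('wrist');tcp=s['tcp_pos']
im=r.read_camera('wrist')
f,o,a=arbor_pts(np.radians(26.2),.0781,.008)
big=cv2.resize(im,None,fx=4,fy=4,interpolation=cv2.INTER_CUBIC);b2=big.copy()
for rad,z in ((.0115,0),(.012,.018),(.012,.105)):
    uv=((proj(C,tcp+f(rad,z)@R.T)+.5)*4-.5).round().astype(int); cv2.polylines(b2,[uv.reshape(-1,1,2)],True,(0,255,0),1)
cc=np.array([.4745,.2945,0]);aa=np.linspace(0,6.28,60);E=np.c_[np.cos(aa),np.sin(aa),0*aa]
for rad,z in ((.024,.04),(.015,.04),(.036,.003)):
    uv=((proj(C,cc+[0,0,z]+rad*E)+.5)*4-.5).round().astype(int); cv2.polylines(b2,[uv.reshape(-1,1,2)],True,(255,0,255),1)
print('cup in tool',R.T@(cc+[0,0,.04]-tcp))
c=lambda i:i[4*90:4*300,4*250:4*390]
save(np.hstack([c(big),c(b2)]),'w28',None,.7)
E
```

```text
t 28.73 tcp [0.4372 0.2854 0.1703] x [0.97  0.244 0.003] y [ 0.244 -0.97  -0.001] F [-0.1 -1.1 -2.4] w 0.023
cup in tool [0.03801332 0.00039498 0.13037895]
```

View pics/w28.png

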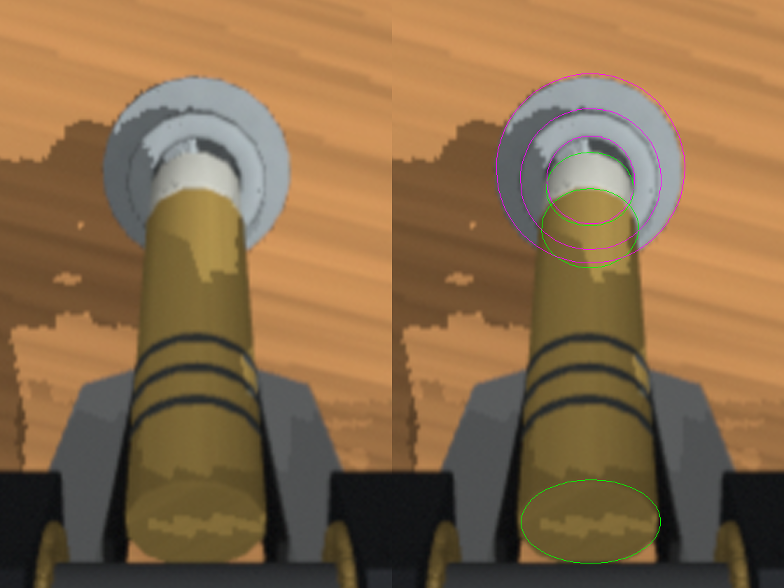

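Emit:
arm_command([
  [-0.0024,-0.0003,0.03,0,0.0],
  [0,0,0.025,0,0.0],
  [0,0,0.01,0,0.0],
  [0,0,0.005,0,0.0],
  [0,0,0.004,0,0.0],
  [0,0,0,0,0.0],
  [0,0,0,0,0.0],
])

```text
time: 29.65
tcp_pos: [0.4343, 0.2849, 0.095]
tcp_rot: [0.992, 0.123, 0.0, -0.0]
force: [1.2, -0.3, -2.3]
grip_width: 0.0229
```

```bash
python3 - <<'E'
from h import *
s,R=st()
im=r.read_camera('wrist');save(im,'w29',(250,90,390,300),3)
E
```

```text
t 29.65 tcp [0.4343 0.2849 0.095 ] x [0.97  0.244 0.001] y [ 0.244 -0.97  -0.   ] F [ 1.2 -0.3 -2.3] w 0.0229
```

View pics/w29.png

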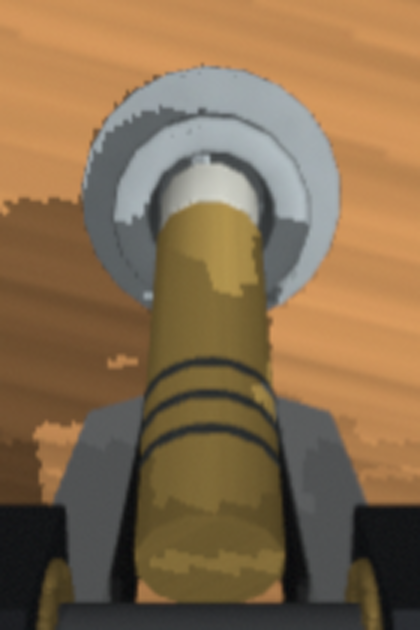

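Emit:
arm_command([
  [0,0,0,0,0.0],
  [0.004,0,0.0,0,0.0],
  [0.007,0,0,0,0.0],
  [0.007,0,0,0,0.0],
  [0.007,0,0,0,0.0],
  [0.007,0,0,0,0.0],
  [0,0,0,0,0.0],
  [0,0,0,0,0.0],
], squeeze=8)

```text
time: 30.7
tcp_pos: [0.4661, 0.293, 0.0956]
tcp_rot: [0.992, 0.123, 0.001, -0.0]
force: [-0.8, -0.6, 7.5]
grip_width: 0.0236
```

```bash
python3 - <<'E'
from h import *
s,R=st()
im=r.read_camera('wrist');save(im,'w30',(250,90,390,300),3)
im=r.read_camera('scene');save(im,'s30',(340,130,460,250),5)
E
```

```text
t 30.7 tcp [0.4661 0.293  0.0956] x [0.97  0.244 0.002] y [ 0.244 -0.97  -0.001] F [-0.8 -0.6  7.5] w 0.0236
```

View pics/w30.png

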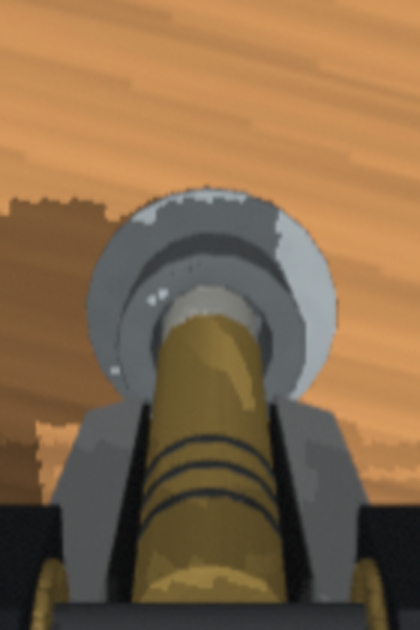

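View pics/s30.png

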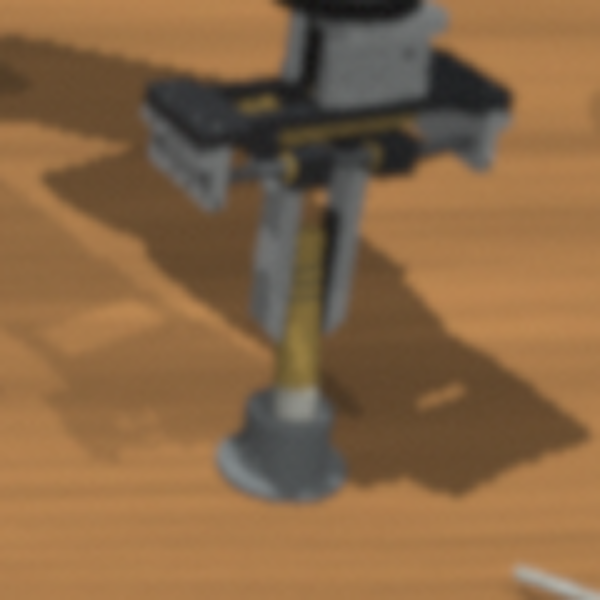

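Emit:
arm_command([
  [0.004,0,0,0,0.0],
  [0.004,0,0,0,0.0],
  [0.0,0,0.004,0,0.0],
  [0,0,0.004,0,0.0],
  [0,0,0,0,0.0],
  [0,0,0,0,0.0],
], squeeze=5)

```text
time: 31.55
tcp_pos: [0.4732, 0.2947, 0.0868]
tcp_rot: [0.992, 0.123, 0.0, -0.0]
force: [-2.0, -1.8, 2.2]
grip_width: 0.024
```

```bash
python3 - <<'E'
from h import *
s,R=st()
im=r.read_camera('wrist');save(im,'w31',(250,90,390,300),3)
E
```

```text
t 31.55 tcp [0.4732 0.2947 0.0868] x [0.97  0.244 0.   ] y [ 0.244 -0.97  -0.   ] F [-2.  -1.8  2.2] w 0.024
```

View pics/w31.png

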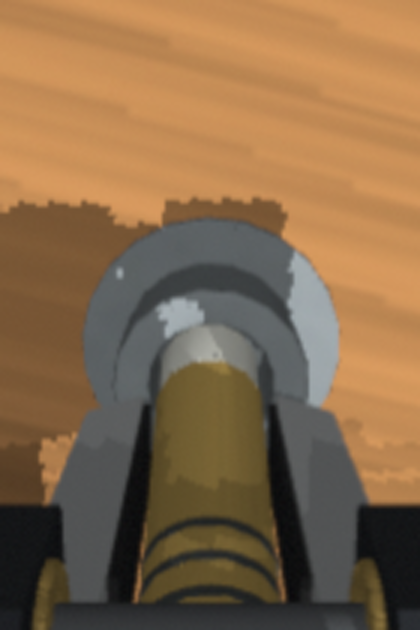

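```bash
python3 - <<'E'
from h import *
from scipy.optimize import least_squares,brentq
s,R=st();C=r.get_calibration('wrist');tcp=s['tcp_pos']
vm=lambda x,rad,z:(lambda f:proj(C,tcp+f(rad,z)@R.T)[:,1].min())(arbor_pts(*x)[0])
x0=[np.radians(26.235),.0781,.008]
gz=[brentq(lambda z:vm(x0,.012,z)-(y/3.3+100-.35),.03,.1) for y in (362,398,435)];print('groove z',gz)
def fit(js,gs,wj=None):
    def res(x):return [vm(x,.012,.018)-js]+[vm(x,.012,z)-g for z,g in zip(gz,gs) if g]
    best=[]
    for ox in (-.004,0,.004,.008):
        q=least_squares(lambda y:res([y[0],y[1],ox]),[.1,.075],x_scale=[.01,.001]);f,o,a=arbor_pts(q.x[0],q.x[1],ox)
        print(ox,'th',np.degrees(q.x[0]).round(1),'g',q.x[1].round(4),'nose z',(tcp+R@o)[2].round(4),'nose tool x',o[0].round(4),'cost',q.cost.round(3),'nose far v3',((vm([*q.x,ox],.0115,0)-90)*3).round())
v=lambda y:y/3+90-.33
print('w31');fit(v(362),[v(520),v(556),v(588)])
f=lambda p:None
cc=np.array([.4733,.294,.04]);print('cup tool',R.T@(cc-tcp), 'bore far v3', [(proj(C,cc+R@[.015,0,-0.0])[0,1]-90)*3,(proj(C,cc+R@[.024,0,0])[0,1]-90)*3])
E
```

```text
t 31.6 tcp [0.4731 0.2947 0.0867] x [0.97  0.244 0.   ] y [ 0.244 -0.97  -0.   ] F [-1.6 -0.5  1.2] w 0.0242
groove z [0.07008252710386872, 0.07850550452228125, 0.08652272931741578]
w31
-0.004 th 12.2 g 0.0486 nose z 0.0473 nose tool x 0.0063 cost 0.702 nose far v3 325.0
0 th 10.5 g 0.0414 nose z 0.054 nose tool x 0.0076 cost 1.065 nose far v3 327.0
0.004 th 8.6 g 0.0335 nose z 0.0617 nose tool x 0.009 cost 1.657 nose far v3 328.0
0.008 th 6.5 g 0.0244 nose z 0.0705 nose tool x 0.0108 cost 2.672 nose far v3 330.0
cup tool [-1.41651506e-05  6.97116534e-04  4.67462222e-02] bore far v3 [np.float64(325.97702850708504), np.float64(288.7763727636683)]
```

Emit:
arm_command([
  [0,0,0,0,0.0],
  [0,0,0,0,0.0],
  [0,0,-0.01,0,0.0],
  [0,0,-0.015,0,0.0],
  [0,0,0,0,0.0],
  [0,0,0,0,0.0],
], squeeze=30)

```text
time: 32.35
tcp_pos: [0.4728, 0.2945, 0.1115]
tcp_rot: [0.992, 0.123, 0.0, 0.0]
force: [0.0, -0.5, -2.9]
grip_width: 0.023
```

```bash
cat > barfit.py <<'E'
from h import *
from scipy.optimize import least_squares
GZ=[.07008,.0785,.08652]
def barfit(vn,vj,vg,wj=None):
    s,R=st();C=r.get_calibration('wrist');tcp=s['tcp_pos']
    P=lambda x,rad,z:(lambda f:proj(C,tcp+f(rad,z)@R.T))(arbor_pts(*x)[0])
    def res(x):
        e=[P(x,.012,.018)[:,1].min()-vj]+[P(x,.012,z)[:,1].min()-g for z,g in zip(GZ,vg) if g]
        if vn: e.append(P(x,.0115,0)[:,1].min()-vn)
        if wj: e.append(np.ptp(P(x,.012,.018)[:,0])-wj)
        return e
    q=least_squares(res,[.2,.05,0],x_scale=[.01,.001,.001]);f,o,a=arbor_pts(*q.x)
    print('th',np.degrees(q.x[0]).round(1),'g,ox',q.x[1:].round(4),'nose tool',o.round(4),'nose w',(tcp+R@o).round(4),'res',np.round(q.fun,2))
    return q.x,C,tcp,R
E
python3 - <<'E'
from h import *
s,R=st()
im=r.read_camera('wrist');save(im,'w32',(250,90,390,300),3)
E
```

```text
t 32.35 tcp [0.4728 0.2945 0.1115] x [0.97  0.244 0.   ] y [ 0.244 -0.97   0.   ] F [ 0.  -0.5 -2.9] w 0.023
```

View pics/w32.png

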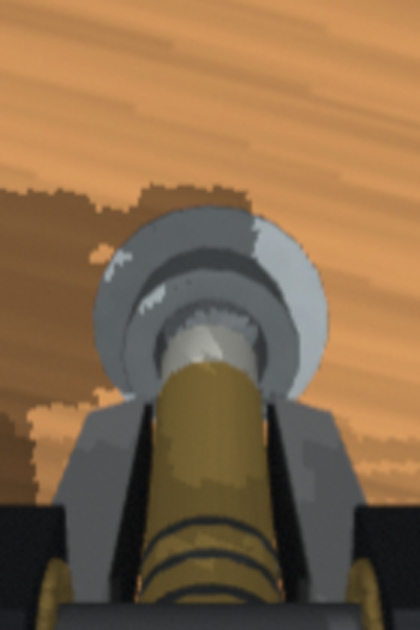

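```bash
python3 - <<'E'
from barfit import *
v=lambda y:y/3+90-.33
x,C,tcp,R=barfit(v(325),v(362),[v(518),v(553),v(588)],(262-160)/3)
im=r.read_camera('wrist');big=cv2.resize(im,None,fx=3,fy=3,interpolation=cv2.INTER_CUBIC)
f,o,a=arbor_pts(*x)
for rad,z in [(.0115,0),(.012,.018)]+[(.012,z) for z in GZ]+[(.012,.105)]:
    uv=((proj(C,tcp+f(rad,z)@R.T)+.5)*3-.5).round().astype(int); cv2.polylines(big,[uv.reshape(-1,1,2)],True,(0,255,0),1)
cc=np.array([.4733,.294,0]);aa=np.linspace(0,6.28,60);E=np.c_[np.cos(aa),np.sin(aa),0*aa]
for rad,z in ((.024,.04),(.015,.04),(.036,.003)):
    uv=((proj(C,cc+[0,0,z]+rad*E)+.5)*3-.5).round().astype(int); cv2.polylines(big,[uv.reshape(-1,1,2)],True,(255,0,255),1)
print('cup tool',R.T@(cc+[0,0,.04]-tcp))
save(big[270:920,750:1170],'w32f')
E
```

```text
t 32.4 tcp [0.4727 0.2945 0.1113] x [ 0.97   0.244 -0.   ] y [ 0.244 -0.97   0.   ] F [-0.5  0.7 -2.7] w 0.023
th 16.4 g,ox [ 0.0674 -0.0161] nose tool [0.003  0.     0.0566] nose w [0.4756 0.2952 0.0546] res [ 0.17  0.4  -0.12 -0.23 -0.21  0.16]
cup tool [0.00045737 0.00060294 0.07126884]
```

View pics/w32f.png

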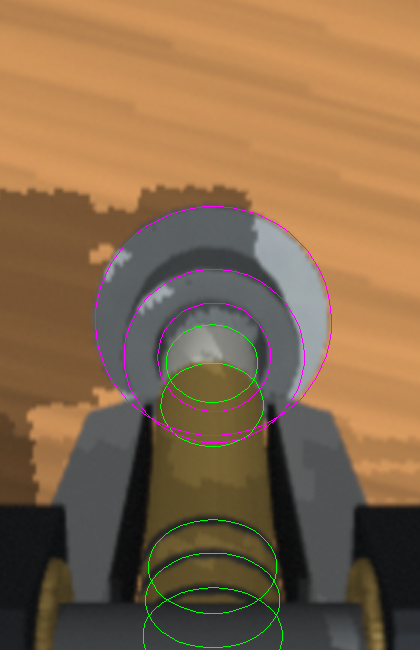

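```bash
python3 - <<'E'
from barfit import *
s,R=st();C=r.get_calibration('wrist');tcp=s['tcp_pos']
v=lambda y:y/3+90-.33
vn,vj,vg,wj=v(325),v(362),[v(518),v(553),v(588)],(262-159)/3
P=lambda x,rad,z:(lambda f:proj(C,tcp+f(rad,z)@R.T))(arbor_pts(*x)[0])
def res(x): return [P(x,.012,.018)[:,1].min()-vj]+[P(x,.012,z)[:,1].min()-g for z,g in zip(GZ,vg)]+[P(x,.0115,0)[:,1].min()-vn,np.ptp(P(x,.012,.018)[:,0])-wj]
for ox in (-.016,-.012,-.008,-.004):
    q=least_squares(lambda y:res([y[0],y[1],ox]),[.2,.05],x_scale=[.01,.001]);o=arbor_pts(*q.x,ox)[1]
    print(ox,np.degrees(q.x[0]).round(1),q.x[1].round(4),'nose tool',o.round(4),'nose z',(tcp[2]-o[2]).round(4),np.round(q.fun,2))
E
```

```text
t 32.45 tcp [0.4727 0.2945 0.1112] x [ 0.97   0.244 -0.001] y [ 0.244 -0.97   0.   ] F [ 0.1 -0.3 -2.1] w 0.0233
-0.016 16.4 0.0673 nose tool [0.003  0.     0.0565] nose z 0.0546 [ 0.16  0.41 -0.11 -0.22 -0.21 -0.16]
-0.012 15.1 0.0615 nose tool [0.004  0.     0.0514] nose z 0.0598 [ 0.06  0.23 -0.17 -0.09 -0.1   0.71]
-0.008 13.7 0.0555 nose tool [0.0052 0.     0.0459] nose z 0.0653 [-0.07  0.02 -0.23  0.06  0.    1.69]
-0.004 12.3 0.0491 nose tool [0.0065 0.     0.0399] nose z 0.0712 [-0.24 -0.21 -0.3   0.24  0.08  2.82]
```

Emit:
arm_command([
  [-0.0015,0.0006,0.01,0,0.0],
  [0,0,0.008,0,0.0],
  [0,0,0.005,0,0.0],
  [0,0,0.004,0,0.0],
  [0,0,0,0,0.0],
  [0,0,0,0,0.0],
])

```text
time: 33.2
tcp_pos: [0.4717, 0.2937, 0.0847]
tcp_rot: [0.992, 0.123, 0.0, -0.0]
force: [-0.3, 0.4, -1.9]
grip_width: 0.0229
```

```bash
python3 - <<'E'
from h import *
s,R=st()
im=r.read_camera('wrist');save(im,'w33',(250,90,390,300),3)
E
```

```text
t 33.2 tcp [0.4717 0.2937 0.0847] x [0.97  0.244 0.   ] y [ 0.244 -0.97  -0.   ] F [-0.3  0.4 -1.9] w 0.0229
```

View pics/w33.png

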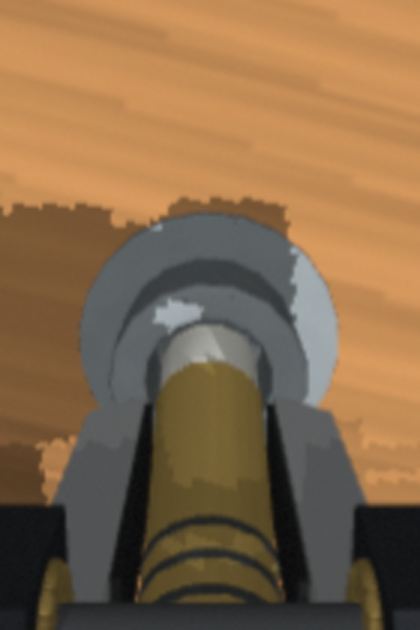

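Emit:
arm_command([
  [-0.001,0,0.003,0,0.0],
  [0,0,0.003,0,0.0],
  [0,0,0.003,0,0.0],
  [0,0,0,0,0.0],
])

```text
time: 33.75
tcp_pos: [0.4705, 0.2933, 0.0752]
tcp_rot: [0.992, 0.123, -0.0, 0.0]
force: [-0.1, 0.3, -2.5]
grip_width: 0.0228
```

```bash
python3 - <<'E'
from h import *
s,R=st()
im=r.read_camera('wrist');save(im,'w34',(250,90,390,300),3)
im=r.read_camera('scene');save(im,'s34',(360,170,440,240),8)
E
```

```text
t 33.75 tcp [0.4705 0.2933 0.0752] x [ 0.97   0.244 -0.   ] y [ 0.244 -0.97   0.   ] F [-0.1  0.3 -2.5] w 0.0228
```

View pics/w34.png

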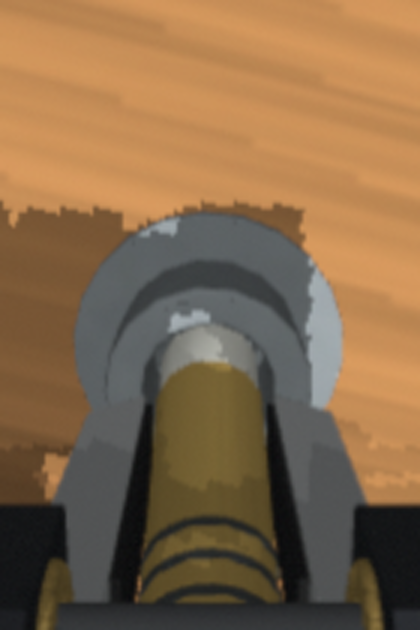

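View pics/s34.png

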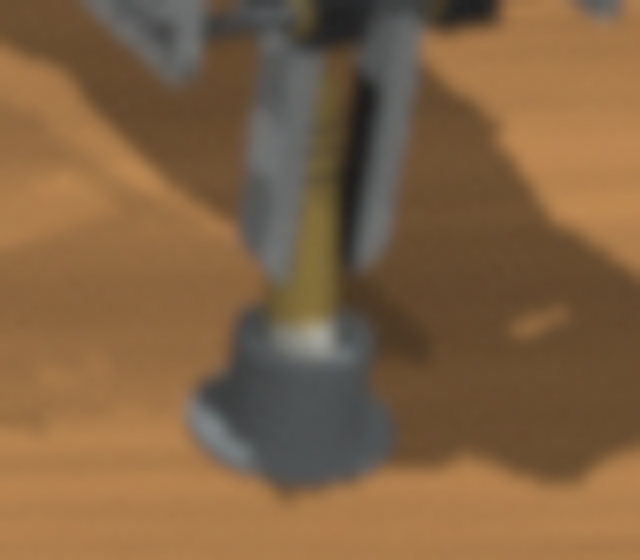

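Emit:
arm_command([
  [0,0,0.003,0,0.0],
  [0,0,0.003,0,0.0],
  [0,0,0,0,0.0],
])

```text
time: 34.22
tcp_pos: [0.4708, 0.2934, 0.0694]
tcp_rot: [0.992, 0.123, 0.0, -0.0]
force: [2.0, 1.2, -4.0]
grip_width: 0.0233
```

Emit:
arm_command([
  [0,0,0,0,0.0],
  [0.004,0,0,0,0.0],
  [0.004,0,0,0,0.0],
  [0.004,0,0,0,0.0],
  [0.002,0,0,0,0.0],
  [0,0,0,0,0.0],
], squeeze=10)

```text
time: 34.98
tcp_pos: [0.4843, 0.2968, 0.0695]
tcp_rot: [0.992, 0.123, 0.0, -0.0]
force: [-2.0, 0.0, -1.7]
grip_width: 0.0225
```

```bash
python3 - <<'E'
from h import *
s,R=st()
im=r.read_camera('wrist');save(im,'w35',(250,90,390,300),3)
im=r.read_camera('scene');save(im,'s35',(360,170,440,240),8)
E
```

```text
t 34.98 tcp [0.4843 0.2968 0.0695] x [0.97  0.244 0.   ] y [ 0.244 -0.97  -0.   ] F [-2.   0.  -1.7] w 0.0225
```

View pics/w35.png

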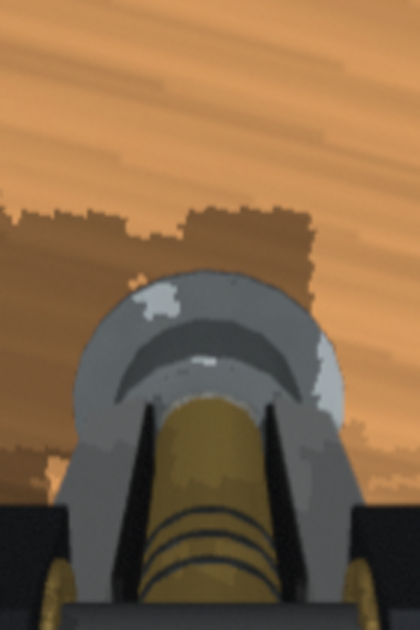

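View pics/s35.png

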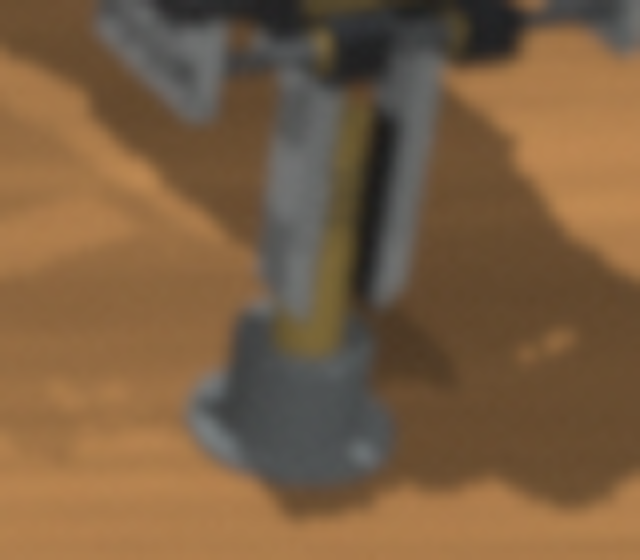

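Emit:
arm_command([
  [-0.002,0,0.004,0,0.0],
  [0,0,0.004,0,0.0],
  [0,0,0.003,0,0.0],
  [0,0,0,0,0.0],
], squeeze=6)

```text
time: 35.58
tcp_pos: [0.4822, 0.2962, 0.0582]
tcp_rot: [0.992, 0.123, -0.0, 0.0]
force: [-0.1, 0.1, -3.6]
grip_width: 0.0225
```

```bash
python3 - <<'E'
from h import *
s,R=st()
im=r.read_camera('wrist');save(im,'w36',(250,90,390,300),3)
im=r.read_camera('scene');save(im,'s36',(360,170,440,240),8)
E
```

```text
t 35.58 tcp [0.4822 0.2962 0.0582] x [ 0.97   0.244 -0.   ] y [ 0.244 -0.97   0.   ] F [-0.1  0.1 -3.6] w 0.0225
```

View pics/w36.png

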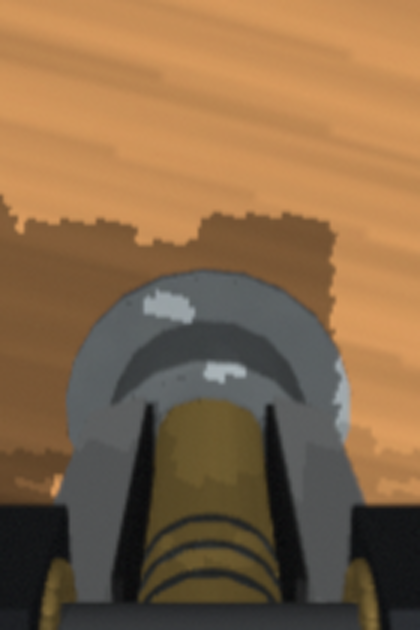

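View pics/s36.png

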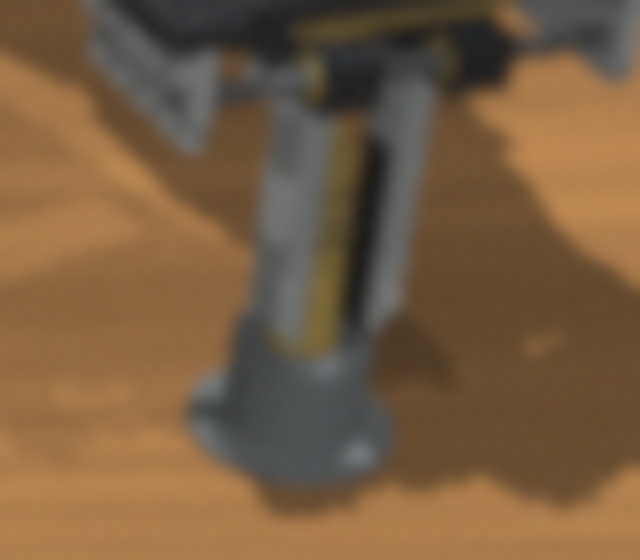

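Emit:
arm_command([
  [0,0,0,0,0.026],
  [0,0,0,0,0.03],
  [0,0,0,0,0.036],
  [0,0,0,0,0.045],
  [0,0,0,0,0.06],
  [0,0,0,0,0.06],
])

```text
time: 36.42
tcp_pos: [0.4823, 0.2963, 0.0586]
tcp_rot: [0.992, 0.123, 0.0, 0.0]
force: [-0.2, 0.6, 0.9]
grip_width: 0.0591
```

```bash
python3 - <<'E'
from h import *
s,R=st()
im=r.read_camera('wrist');save(im,'w37',(230,90,410,300),3)
im=r.read_camera('scene');save(im,'s37',(360,170,440,240),8)
E
```

```text
t 36.42 tcp [0.4823 0.2963 0.0586] x [0.97  0.244 0.   ] y [ 0.244 -0.97   0.   ] F [-0.2  0.6  0.9] w 0.0591
```

View pics/w37.png

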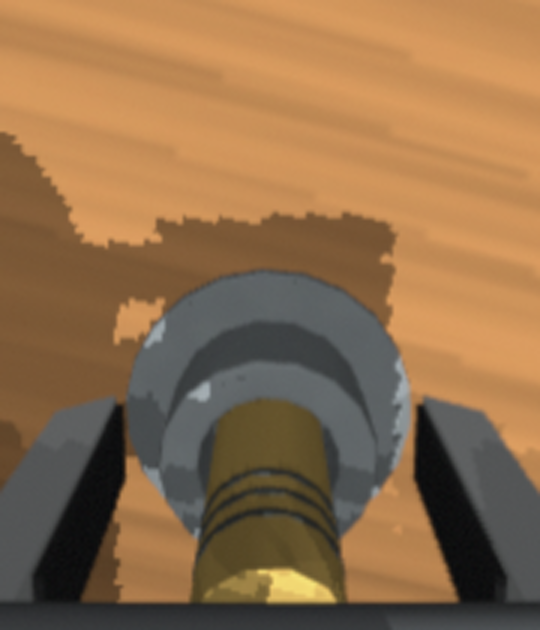

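View pics/s37.png

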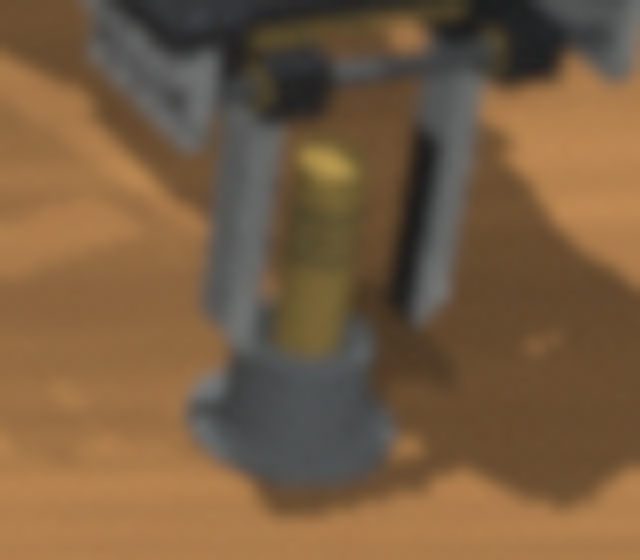

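Emit:
arm_command([
  [0,0,-0.02,0,0.06],
  [0,0,-0.05,0,0.06],
  [0,0,-0.05,0,0.06],
  [0,0,-0.05,0,0.06],
  [0,0,-0.045,0,0.06],
  [0,0,0,0,0.06],
  [0,0,0,0,0.06],
  [0,0,0,0,0.06],
])

```text
time: 37.52
tcp_pos: [0.4819, 0.2962, 0.2721]
tcp_rot: [0.992, 0.123, -0.001, 0.0]
force: [0.5, 1.2, 0.5]
grip_width: 0.0602
```

```bash
python3 - <<'E'
from h import *
s,R=st();C=r.get_calibration('wrist')
im=r.read_camera('wrist');save(im,'w38')
save(im,'w38z',(250,130,390,270),4)
T=im
im=r.read_camera('scene');save(im,'s38',(100,170,440,300),2.3)
im=r.read_camera('top');save(im,'t38',(230,140,470,260),3.3)
E
```

```text
t 37.52 tcp [0.4819 0.2962 0.2721] x [ 0.97   0.244 -0.002] y [ 0.244 -0.97   0.001] F [0.5 1.2 0.5] w 0.0602
```

View pics/w38.png

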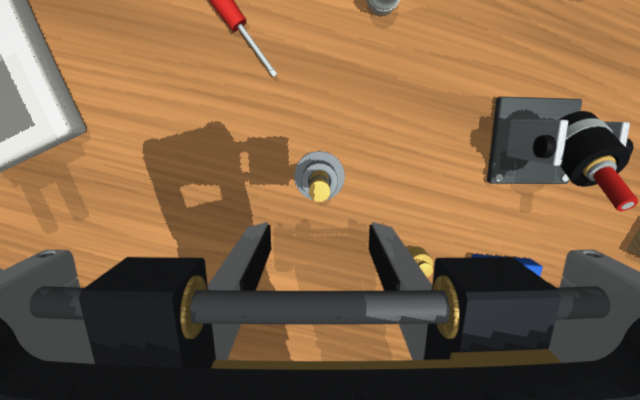

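View pics/w38z.png

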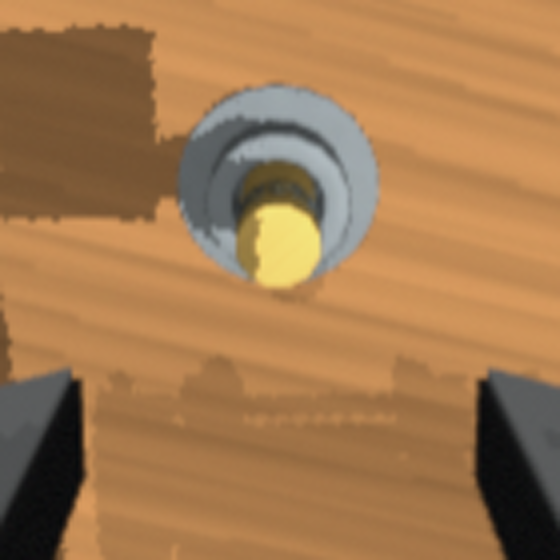

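View pics/s38.png

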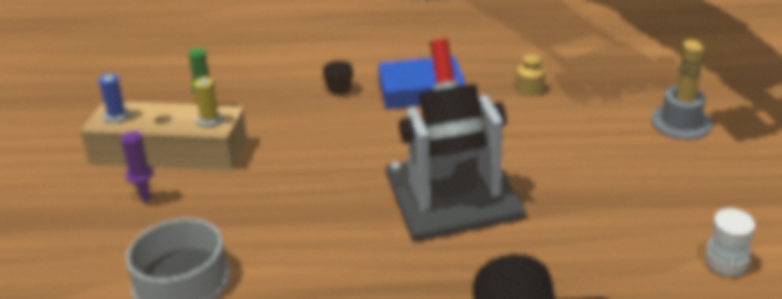

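View pics/t38.png

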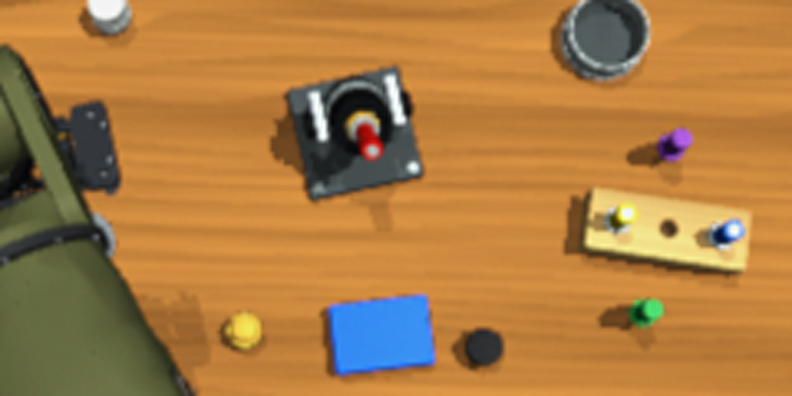

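Emit:
arm_command([
  [-0.007,0.05,0,0,0.03],
  [-0.007,0.05,0,0,0.03],
  [-0.006,0.052,0,0,0.03],
  [0,0,0.045,0,0.03],
  [0,0,0.045,0,0.03],
  [0,0,0.033,0,0.03],
  [0,0,0,0,0.03],
  [0,0,0,0,0.03],
  [0,0,0,0,0.03],
])

```text
time: 38.8
tcp_pos: [0.5006, 0.1442, 0.1521]
tcp_rot: [0.992, 0.123, 0.001, -0.0]
force: [0.1, -0.0, -0.6]
grip_width: 0.0299
```

```bash
python3 - <<'E'
from h import *
s,R=st();C=r.get_calibration('wrist')
im=r.read_camera('wrist');save(im,'w39')
F=proj(C,M0)[0];print(F);u,v=F.astype(int)
save(im,'w39z',(max(0,u-55),max(0,v-50),min(640,u+75),v+90),5)
E
```

```text
t 38.8 tcp [0.5006 0.1442 0.1521] x [0.97  0.244 0.002] y [ 0.244 -0.97   0.   ] F [ 0.1 -0.  -0.6] w 0.0299
[550.12746387 166.91719103]
```

View pics/w39z.png

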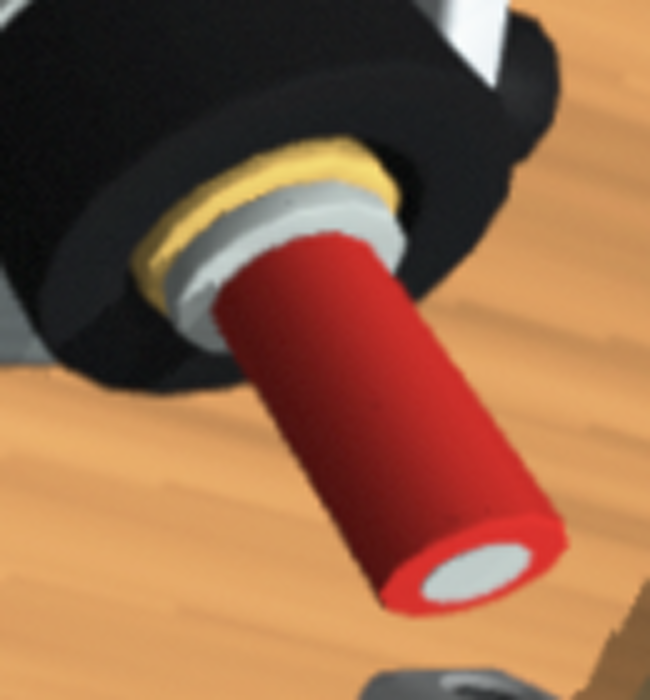

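```bash
python3 - <<'E'
from station import r
print(r.job_done(), r.get_state()['time'])
E
```

```text
the job is handed in; nothing more can be done
the job is handed in; nothing more can be done
```

The red arbor is home in the collet, the collet is driven in flush with the black housing, and the bar is back in its cup, white nose down. I handed the job in at about 39 s. `job_done` gave no verdict.

**How it was done**
- **Fitting the arbor:** the tool only points down, so I tilted the arbor about 32° in the grip against its rack hole. I then slid it into the collet with a loose grip and let go.
- **Tapping:** I tilted the bar about 26° against its cup and tapped three times along the socket axis, lifting about 15 mm between taps. The first tap read about 12 N. The second and third both ended near 34 N at the same tool position, so the collet had reached its stop. Only the bar touched the arbor during this.
- **Putting the bar back:** the first try failed. The bar slid up in the grip and its nose came to rest on the cup's rim. I lifted it, re-aimed and lowered it again, then straightened and released it.

**Last checks**
- The final side view showed the flange on the brass face and the brass level with the housing.
- The bar stood upright in the cup.
- The blue and yellow arbors and the bystanders in view looked unmoved.
- The gripper was clear of everything.

**Where checks disagreed**
- The top camera put things about 3–4 mm away from where the wrist camera did. I used the wrist camera.
- One single-view fit put the arbor about 4 mm short of home. Two views together and the close-up side view showed it seated.

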